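# Check-weigh the orange-capped centrifuge bucket

### The arm

A 6-joint arm with a two-finger parallel gripper is mounted at the origin on the work surface. World frame = base frame: x ahead of the robot, y to its left, z up, the work surface at z = 0. Lengths are in m, angles in rad, forces in N, time in s.
With the tool pointing down it reaches from about 0.35 to 0.775 m from the base axis. Payload 7.3 kg.
Tool frame: the origin (TCP) lies at the very end of the fingers, on their centre line; the grasp point (between the pads) lies 19 mm behind it; x points along the fingers, y is the direction in which the jaws open and shut, and the axes are right-handed (so a half turn about x gives the same grasp; the last joint's range is limited). The gripper opens to 92 mm and grips with 3 to 60 N. Pads are 19 mm wide; open, the fingers measure 130 mm over their backs; the gripper's body (75 mm by 190 mm) begins 47 mm behind the grasp point.
Start: joints at [1.101, 0.342, 1.524, -0, 1.275, -0.146], TCP at [0.167, 0.498, 0.227] pointing down, gripper open.
Joint ranges: [-2.53, 2.53], [-0.77, 2.02], [0.04, 2.7], [-1, 4.14], [0.28, 2.66], [-3.11, 3.11]. Speed limits (rad/s): [2.57, 2.57, 3.14, 3.14, 3.14, 3.14].

### API

Orientations are given as [roll, pitch, yaw] about the fixed x, y, z axes, in that order (R = Rz(yaw) Ry(pitch) Rx(roll)).
In Python, from cell import observe, vision, job gives the robot as it stands.
- The arm moves only by the tool send_rows, never from a script. Its argument "motion" is a list of rows, each an object with "hand": the opening, from -1 (shut) to 1 (fully open), so that 0 is half open; "slide": the shift along the tool's x, y, z in mm, a list of three; "spin": the turn about the tool's x in rad. In form: [{"hand": hand, "slide": [tx, ty, tz], "spin": spin}, ...]. A call has 1 to 8 rows; each row shifts and turns the pose as measured when the row begins, along the tool's axes as they then stand; what a row does not reach is not made up. A row lasts 1/10 s, in which the tool goes at most 50 mm and 8.59 degrees, less where a joint would pass 70% of its speed; a pose out of reach is approached as far as the arm can. A call with a gripper value outside its range is refused whole. The fingers move at their own pace and stop on an object; "grip_force" is the grip in N (left out, the last holds). Time passes only in rows, so rows that do not move let the fingers close. It gives the time, the measured TCP pose, the force and the opening at its end, in the units of the state.
- observe(): the state, without advancing time (a new reading comes with each control period).
- vision.read_camera(name): name is "side" or "top" or "wrist"; returns a dict with "pixels" (400x640x3 uint8, blue, green, red), "range_z" (400x640 float32, m along the optical axis (not along the pixel's ray), 0 where there is no reading), "fx", "fy", "cx", "cy" (pixels), "world_from_camera" (4x4, takes a point from camera to world coordinates); the wrist camera has in their place "T_tool_cam" (4x4, takes a point from camera to tool coordinates, whose origin is the TCP and whose axes are the tool frame's). Camera axes: x right, y down, z forward; pixel columns grow to the right and rows downward; lengths in m; the calibration is good to about 2 mm. A picture is of the moment at which its call begins: read the wrist's pose just before it.
- job.hand_in(): hands the job in, once; it reports no verdict.
Trained networks look in a picture, given as the dict that the camera call returned (one of the last four; its "shot" number tells which), for a name from the list of things; names that differ only in an ending like _2 or _b are one class to them, and where a whole thing is asked for, a point or a joint stands for the part that bears it (a point fixed in the world has none). Each returns a list of dicts, best first, with "conf" (0 to 1); they miss things now and then, are a little off and sometimes report something else, mostly with a low value. They report only what shows in the picture. A call takes as long as a camera call. They do not tell look-alikes from the thing itself.
- vision.search_frame(picture, thing): "uv" ([column, row] in pixels, amid what is visible of it).
- vision.cut_out(picture, thing): "mask" (400x640 bool, what is visible of it) and "uv" ([column, row] in pixels, amid what is visible of it).
The state is a dict: "time": time; "qpos": joint angles; "qvel": joint speeds; "joint_efforts": joint torques, N m; "tool_pos": TCP position; "tool_rot": TCP orientation; "contact_force": force on the tool from outside, world axes, zero at the start; "torque": the same for the moment, N m; "opening": finger opening in m.
Only numpy, scipy, OpenCV 4.12 (cv2) and the standard library are available. Lean on these libraries where they do the work, as an engineer would, in place of code of your own. Each camera call takes 0.05 s, during which the arm holds its last target.

### The job

The clinic's centrifuge has stopped out of balance and its orange-capped bucket has to be check-weighed: first press the scale's green zero key while the pan is empty, and do not press it again once the bucket stands there. Reaching in at a slant under the raised lid, lift that bucket by its handle straight up off its trunnion pins, keeping it upright so that it neither swings nor catches, and stand it gently in the middle of the scale pan. Do not push against the lid, and leave the three blue buckets hanging.

Things in the scene. Friction and masses are not known exactly. Their poses are not given: they have to be found in the camera images.
- bucket_orange: the bucket to weigh: steel, 56 mm in diameter, with an orange cap (62 mm in diameter, top 92 mm up) and orange loop handle, 126 mm tall overall, 0.25 to 0.5 kg, centre of mass 30 mm up. Origin: middle of its flat underside, z up, x along the handle and, when hung, straight away from the rotor axis. Hanging, its underside is 90 mm above the table
- handle (a point): middle of the orange handle's bar, 120 mm above the bucket's underside (when hung, 22 mm below the centrifuge's rim). The bar runs along the bucket's x: 56 mm long, 10 mm thick (y), 12 mm high, with 22 mm free height between it and the cap. Pinch it across its thickness; the hand may lean along the bar
- bucket_orange_pivot (a point): on the orange bucket's axis at its pins, 62 mm above its underside. On each y side a hook lug (28 to 40 mm out, 20 mm along x) with a slot open below, 10 mm wide and 20 mm deep, hangs loosely on a pin, so the bucket swings about y. Raised 20 mm straight up it is off the pins; 75 mm and its underside is above the cheeks, 105 mm the hub, 150 mm the rim
- rotor: aluminium swing-out rotor in the bowl, held by the drive brake: it does not turn. Origin on its upright axis at pin height. Buckets hang at its +x (orange), +y, -x and -y, 85 mm from the axis, each between two upright cheeks (inner faces 86 mm apart, tops 13 mm above the pins) with 8 mm pins reaching 12 mm inwards. The hub's nut rises 40 mm above the pins
- centrifuge: ivory bench centrifuge, 490 mm front to back, 420 mm wide, rim 232 mm high, standing side-on to the robot; it does not move. Origin on the table below the rotor axis; its front with the control panel faces -x, the lid is hinged at its back (+x). Round bowl 360 mm in diameter, floor 75 mm and trunnion pins 152 mm above the table
- lid: see-through lid in an ivory frame, 410 mm square, 12 mm thick, held up by a gas strut 60 degrees above level, so it leans over the back of the bowl and the orange bucket: no room for an upright hand, which must lean 30 to 45 degrees towards the centrifuge's front. Origin on the hinge line, 225 mm behind the rotor axis, 238 mm above the table; it runs along its own -x
- scale: ivory laboratory scale, 230 mm front to back (x), 180 mm wide, 49 mm high, round steel pan at the back; origin in the middle of its underside, its front with display and key faces -x. It does not move
- pan (a point): centre of the top face of the scale's steel pan, 70 mm above the table; the pan is flat, 136 mm in diameter, without a rim
- zero_top (a point): middle of the top of the scale's green round zero key, 24 mm in diameter, about 69 mm above the table; it is pressed straight down
- zero (a joint): travel of the zero key: 0 up, 0.005 m fully down; a spring (1.2 N at first, 4 N fully down) brings it back
- bucket_blue1: bystander: one of the three buckets with blue caps, otherwise just like the orange one, hanging in the rotor
- bucket_blue1_pivot (a point): on that bucket's axis at the middle of its pin slots, 62 mm above its underside
- bucket_blue2: bystander: one of the three buckets with blue caps, otherwise just like the orange one, hanging in the rotor
- bucket_blue2_pivot (a point): on that bucket's axis at the middle of its pin slots, 62 mm above its underside
- bucket_blue3: bystander: one of the three buckets with blue caps, otherwise just like the orange one, hanging in the rotor
- bucket_blue3_pivot (a point): on that bucket's axis at the middle of its pin slots, 62 mm above its underside
Mind the look-alikes: they are no part of the job. Leave any white look-alike of the bucket_orange alone.

How it is judged:
On the way, in this order (a step that is already met when the one before it is completed fails the run):
1. the scale's zero key is pressed down (at least 3.5 of its 5 mm) with the pan empty (value of joint zero above 0.0035 m and contact force between bucket_orange and scale below 0.2 N), for 0.05 s.
2. the orange bucket is off its trunnion pins: raised at least 30 mm, upright within 20 degrees, touching the rotor no more (z of bucket_orange_pivot in the frame of rotor above 0.03 m and angle between bucket_orange's own z axis and vertical below 0.35 rad and contact force between bucket_orange and rotor below 0.2 N), for 0.2 s.
At the end, for the whole second after the job is handed in: the orange bucket stands upright (within 3.4 degrees) and at rest on the scale pan, its axis within 30 mm of the pan's centre, released; the zero key is up again and the three blue buckets still hang on their pins (pivot within 12 mm of where it was) (horizontal distance between bucket_orange and pan below 0.03 m and z of bucket_orange in the frame of pan between -0.004 and 0.004 m and angle between bucket_orange's own z axis and vertical below 0.06 rad and linear speed of bucket_orange below 0.02 m/s and contact force between bucket_orange and scale above 1.5 N and contact force between bucket_orange and the fingers below 0.1 N and value of joint zero below 0.0015 m and distance of each of bucket_blue1_pivot, bucket_blue2_pivot, bucket_blue3_pivot from where it was at the start of the episode below 0.012 m); the robot touches nothing.
It fails at once if the orange bucket catches (over 20 N between it and the rotor), swings over 8 degrees while less than 30 mm up off its pins, or ever tips over 20 degrees (contact force between bucket_orange and rotor above 20 N or angle between bucket_orange's own z axis and vertical above 0.35 rad or (angle between bucket_orange's own z axis and vertical above 0.14 rad and z of bucket_orange_pivot in the frame of rotor below 0.03 m and horizontal distance between bucket_orange and rotor below 0.13 m)).
It fails at once if the orange bucket is banged down: it and the scale press on each other with more than 40 N (contact force between bucket_orange and scale above 40 N).
It fails at once if the zero key is pressed while the bucket stands on the scale (value of joint zero above 0.003 m and contact force between bucket_orange and scale above 0.5 N).
It fails at once if the lid is pushed with more than 15 N (contact force between lid and anything else above 15 N).
It fails at once if a blue bucket is lifted or knocked off its pins (its pivot moves more than 15 mm) (distance of any of bucket_blue1_pivot, bucket_blue2_pivot, bucket_blue3_pivot from where it was at the start of the episode above 0.015 m).
It also fails if it takes over 62 s, if anything falls off the work surface, if the arm or the gripper's body presses on something with over 40 N, if the wrist force passes 120 N, or if a joint passes its speed limit or range.

## Working session

There is one attempt and no reset: what is moved stays moved. The work goes in short steps, Python scripts to look and compute and a tool call to move; the robot and the scene stay as the last step left them, time stands still between calls to the robot, and variables do not carry over. Pictures are saved under pics/ and viewed, and the job is handed in when it is done.

Besides the shell and the picture viewer there is one more tool, called after "Emit:" in YAML: its name, and indented under it one key for each argument. send_rows: Moves the arm, as the interface text tells. Its arguments: {"type":"object","properties":{"motion":{"type":"array","items":{"type":"object","properties":{"hand":{"type":"number"},"slide":{"type":"array","items":{"type":"number"}},"spin":{"type":"number"}}}},"grip_force":{"type":"number"}},"required":["motion"]}

```bash
ls; mkdir -p pics
cat > h.py <<'E'
import numpy as np,cv2
from cell import observe,vision,job
from scipy.spatial.transform import Rotation as R
def pose():
    o=observe();T=np.eye(4);T[:3,3]=o['tool_pos'];T[:3,:3]=R.from_euler('xyz',o['tool_rot']).as_matrix();return o,T
def shot(n):
    o,T=pose();p=vision.read_camera(n)
    p['W']=T@p['T_tool_cam'] if n=='wrist' else p['world_from_camera']
    return p
def cloud(p):
    z=p['range_z'];v,u=np.indices(z.shape)
    P=np.stack([(u-p['cx'])/p['fx']*z,(v-p['cy'])/p['fy']*z,z],-1)
    W=P@p['W'][:3,:3].T+p['W'][:3,3];W[z==0]=np.nan;return W
E
python3 - <<'E'
from h import *
print(observe())
for n in ['side','top','wrist']:
    p=shot(n);cv2.imwrite(f'pics/{n}0.png',p['pixels']);W=cloud(p)
    print(n,np.round(p['W'],3).tolist(),p['fx'])
    for t in ['bucket_orange','handle','pan','zero_top','scale','rotor','lid']:
        for d in vision.search_frame(p,t)[:3]:
            u,v=[int(round(x)) for x in d['uv']];print(t,round(d['conf'],2),(u,v),np.round(W[v,u],3))
E
```

```text
pics
{'time': 0.0, 'qpos': array([ 1.10098126e+00,  3.42772737e-01,  1.52503785e+00, -3.44368293e-05,
        1.27541398e+00, -1.45984395e-01]), 'qvel': array([-1.29601383e-03,  1.35435010e-03, -1.02963805e-03,  4.08608776e-05,
        1.28928930e-03,  8.92675063e-04]), 'joint_efforts': array([-2.39811925e-03, -4.31228864e+01, -2.44219065e+01,  7.13649415e-02,
        5.60801569e-02, -1.45911349e-04]), 'tool_pos': array([0.16684261, 0.49733694, 0.22601175]), 'tool_rot': array([-1.69660522,  1.56916409, -2.02042584]), 'contact_force': array([ 0.28001578, -0.2866605 , -0.3164918 ]), 'torque': array([-0.00597039,  0.00632188, -0.00773616]), 'opening': 0.0917102290526031}
side [[0.811, -0.366, 0.455, -0.002], [-0.584, -0.521, 0.622, -0.675], [0.009, -0.771, -0.636, 0.936], [0.0, 0.0, 0.0, 1.0]] 380.7441490199208
bucket_orange 0.6 (293, 162) [0.569 0.263 0.183]
handle 0.53 (289, 165) [0.551 0.26  0.18 ]
pan 0.84 (397, 326) [ 0.475 -0.361  0.071]
scale 0.56 (389, 326) [ 0.471 -0.341  0.047]
rotor 0.89 (302, 182) [0.537 0.159 0.176]
rotor 0.16 (270, 90) [0.501 0.264 0.464]
lid 0.7 (273, 86)
[... 174 characters left out ...]
.72 (439, 258) [ 0.421 -0.268  0.069]
bucket_orange 0.72 (278, 234) [0.467 0.178 0.183]
bucket_orange 0.61 (159, 213) [0.523 0.518 0.093]
handle 0.96 (158, 207) [0.54  0.522 0.092]
handle 0.59 (258, 194) [0.57  0.235 0.178]
pan 0.7 (455, 234) [ 0.49  -0.315  0.067]
pan 0.29 (256, 196) [0.559 0.234 0.216]
zero_top 0.37 (443, 257) [ 0.424 -0.279  0.07 ]
scale 0.87 (457, 234) [ 0.49  -0.321  0.068]
scale 0.45 (257, 198) [0.558 0.235 0.19 ]
rotor 0.7 (284, 200) [0.554 0.165 0.195]
lid 0.67 (219, 183) [0.537 0.266 0.485]
lid 0.35 (256, 197) [0.557 0.235 0.212]
wrist [[0.318, 0.913, 0.257, 0.099], [0.948, -0.306, -0.086, 0.52], [-0.0, 0.271, -0.963, 0.386], [0.0, 0.0, 0.0, 1.0]] 340.97948236418733
```

View pics/side0.png

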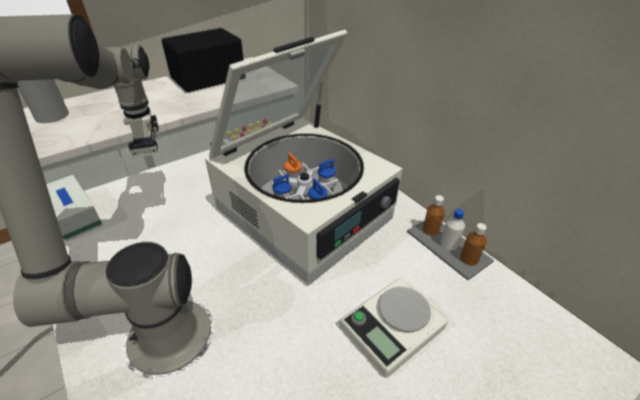

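View pics/top0.png

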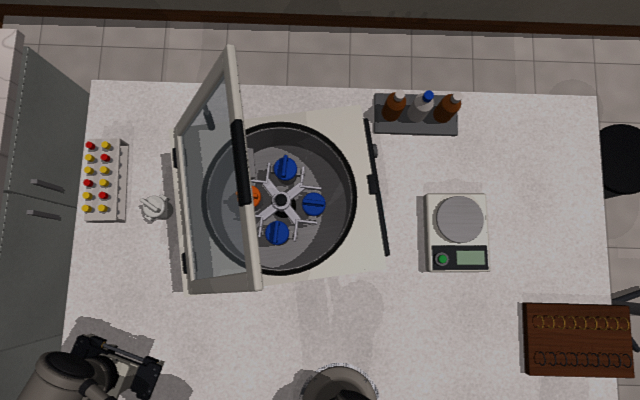

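View pics/wrist0.png

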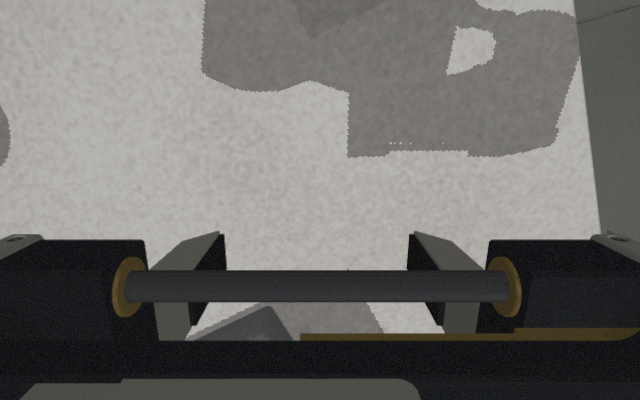

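Run:
```python
from h import *
for n,(a,b,c,d) in {'side':(255,135,115,75),'top':(195,115,170,165)}.items():
    p=shot(n);W=cloud(p);im=p['pixels'];cv2.imwrite(f'pics/{n}1.png',cv2.resize(im[b:b+d,a:a+c],None,fx=4 if n=='top' else 6,fy=4 if n=='top' else 6,interpolation=cv2.INTER_CUBIC)[:600,:800])
    hsv=cv2.cvtColor(im,cv2.COLOR_BGR2HSV)
    o=(hsv[...,0]<15)&(hsv[...,1]>150)&(hsv[...,2]>60)
    bl=(hsv[...,0]>105)&(hsv[...,0]<125)&(hsv[...,1]>150)
    m=np.zeros_like(o);m[b:b+d,a:a+c]=1
    for nm,k in (('or',o&m),('bl',bl&m)):
        nl,l,st,ce=cv2.connectedComponentsWithStats(k.astype(np.uint8))
        for i in range(1,nl):
            if st[i,4]<25: continue
            q=W[l==i];print(n,nm,st[i],np.round(np.nanmean(q,0),3),np.round(np.nanmin(q,0),3),np.round(np.nanmax(q,0),3))
            if nm=='or':
                t=q[np.abs(q[:,2]-.21)<.012];print(' bar',len(t),np.round(t.mean(0),4) if len(t) else '',np.round(t.min(0),3),np.round(t.max(0),3))
    g=(hsv[...,0]>50)&(hsv[...,0]<80)&(hsv[...,1]>120)&(hsv[...,2]>60)
    nl,l,st,ce=cv2.connectedComponentsWithStats(g.astype(np.uint8))
    for i in range(1,nl):
        if st[i,4]>15: print('green',st[i],ce[i],np.round(np.nanmedian(W[l==i],0),4))
    for t in ['pan','rotor','zero_top','scale']:
        for e in vision.cut_out(p,t)[:2]:
            q=W[e['mask']];q=q[~np.isnan(q[:,0])]
            print(t,round(e['conf'],2),e['uv'],len(q),np.round(np.median(q,0),3),np.round(np.percentile(q,2,axis=0),3),np.round(np.percentile(q,98,axis=0),3))
            if t in('pan','scale'):
                r=q[np.abs(q[:,2]-.07)<.006];
                if len(r)>10: (x,y),rad=cv2.minEnclosingCircle(r[:,:2].astype(np.float32));print('  circle',x,y,rad,r[:,2].mean())
    # whole-plane levels
    r=W[(np.abs(W[...,2]-.070)<.004)&(W[...,1]<-.2)&(W[...,1]>-.5)]
    print('plane',len(r),np.round(np.percentile(r,[1,50,99],axis=0),3).tolist())
```

```text
side or [284 153  17  19 200] [0.558 0.251 0.187] [0.532 0.227 0.137] [0.609 0.342 0.218]
 bar 43 [0.5597 0.2507 0.2114] [0.555 0.227 0.199] [0.566 0.28  0.218]
side bl [318 160  17  18 214] [0.636 0.159 0.188] [0.609 0.135 0.169] [0.664 0.189 0.218]
side bl [273 174  18  20 230] [0.466 0.173 0.187] [0.441 0.148 0.169] [0.495 0.204 0.216]
side bl [309 179  18  20 218] [0.541 0.08  0.188] [0.486 0.    0.161] [0.576 0.135 0.237]
green [335 240   6   7  27] [337.44444444 242.77777778] [ 0.4874 -0.0953  0.1388]
green [355 312   8   9  52] [358.5        315.98076923] [ 0.4161 -0.2811  0.0678]
pan 0.84 [395.2, 323.7] 5893 [ 0.477 -0.35   0.05 ] [ 0.383 -0.423  0.016] [ 0.602 -0.25   0.071]
  circle 0.5025145411491394 -0.3141845464706421 0.10154464840888977 0.06885672499747468
pan 0.41 [282.4, 186.7] 369 [0.467 0.174 0.181] [0.412 0.087 0.102] [0.505 0.24  0.233]
rotor 0.7 [299.8, 183.3] 611 [0.548 0.158 0.161] [0.486 0.108 0.108] [0.645 0.26  0.193]
scale 0.65 [391.9, 324.1] 5964 [ 0.476 -0.35   0.05 ] [ 0.383 -0.423  0.012] [ 0.602 -0.248  0.071]
  circle 0.5025145411491394 -0.31418454647
[... 676 characters left out ...]
2.31372549 258.43137255] [ 0.4209 -0.2772  0.069 ]
pan 0.62 [456.0, 233.4] 4984 [ 0.496 -0.319  0.052] [ 0.39  -0.412  0.027] [ 0.609 -0.239  0.074]
  circle 0.49944448471069336 -0.3130407929420471 0.10508725047111511 0.07013301359937253
rotor 0.59 [281.4, 199.5] 1202 [0.552 0.173 0.163] [0.467 0.09  0.145] [0.642 0.24  0.193]
rotor 0.38 [456.2, 233.8] 5002 [ 0.496 -0.32   0.052] [ 0.39  -0.413  0.03 ] [ 0.608 -0.239  0.074]
scale 0.84 [455.2, 232.0] 5174 [ 0.494 -0.32   0.052] [ 0.387 -0.415  0.002] [ 0.609 -0.239  0.074]
  circle 0.49944448471069336 -0.3130407929420471 0.10508725047111511 0.07013301359937253
plane 1668 [[0.416, -0.391, 0.066], [0.532, -0.325, 0.07], [0.842, -0.263, 0.074]]
```

View pics/side1.png

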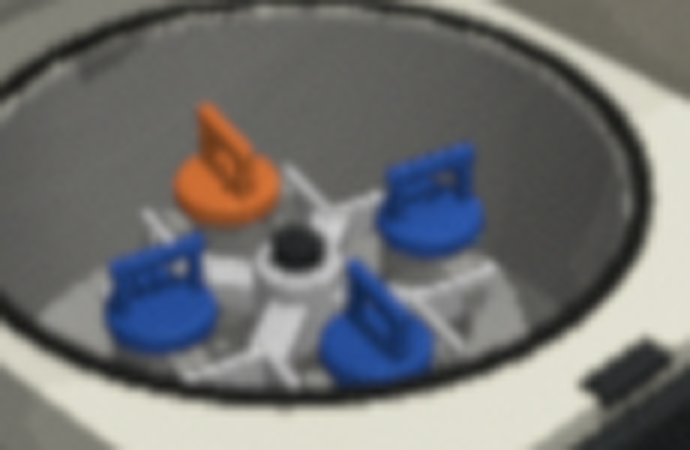

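View pics/top1.png

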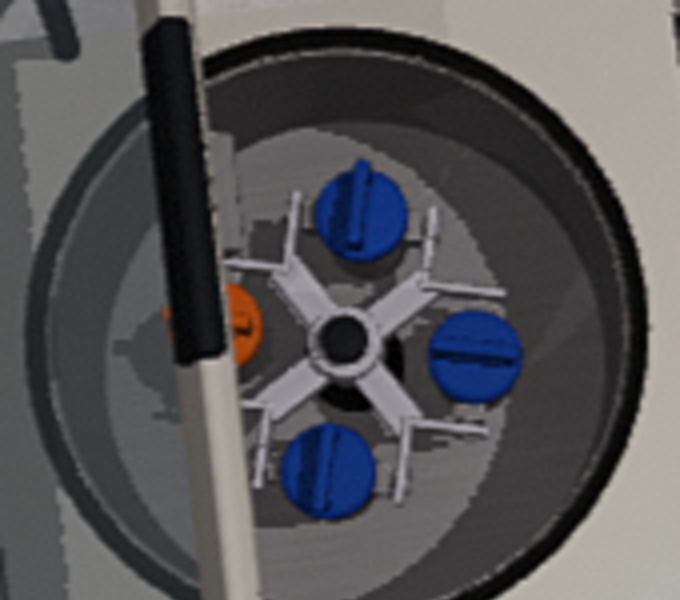

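Run:
```python
from h import *
for n in ['side','top']:
    p=shot(n);W=cloud(p);im=p['pixels'];hsv=cv2.cvtColor(im,cv2.COLOR_BGR2HSV)
    # pan: grey plane z.066-.074, excluding key, x>.47
    k=(np.abs(W[...,2]-.070)<.004)&(W[...,0]>.45)&(W[...,0]<.65)&(W[...,1]<-.22)&(W[...,1]>-.45)
    nl,l,st,ce=cv2.connectedComponentsWithStats(k.astype(np.uint8));i=1+np.argmax(st[1:,4]);
    q=W[l==i];(x,y),r=cv2.minEnclosingCircle(q[:,:2].astype(np.float32));print(n,'pan',len(q),x,y,r,q.mean(0))
    # blue bars: top z .209-.22 points pca
    for c in [(.638,.166),(.547,.09),(.471,.181),(.562,.245)]:
        k=(np.abs(W[...,2]-.216)<.007)&(np.hypot(W[...,0]-c[0],W[...,1]-c[1])<.04)&(hsv[...,1]>130)
        q=W[k]
        if len(q)<5: continue
        d=np.linalg.svd(q[:,:2]-q[:,:2].mean(0))[2][0];print(c,len(q),q.mean(0).round(4),np.degrees(np.arctan2(d[1],d[0])).round(1),np.ptp((q[:,:2])@d).round(3), ((q[:,:2]@d).min()+(q[:,:2]@d).max())/2*d+ (q[:,:2].mean(0)@np.array([-d[1],d[0]]))*np.array([-d[1],d[0]]))
    # rim plane edges
    k=(np.abs(W[...,2]-.232)<.006)&(W[...,0]>.25)&(W[...,0]<.85)&(W[...,1]<.45)&(W[...,1]>-.15)
    q=W[k];print('rim',len(q));bx=cv2.minAreaRect(q[:,:2].astype(np.float32));print(bx)
```

```text
side pan 1714 0.5318092703819275 -0.33115488290786743 0.06842748075723648 [ 0.52996117 -0.33386277  0.06911823]
(0.638, 0.166) 41 [0.6378 0.1624 0.2135] 176.5 0.052 [0.63834005 0.16239129]
(0.547, 0.09) 30 [0.5451 0.084  0.2134] -93.4 0.046 [0.54510339 0.08381968]
(0.471, 0.181) 40 [0.4686 0.1769 0.213 ] 176.9 0.052 [0.46904745 0.17684344]
(0.562, 0.245) 33 [0.5604 0.2525 0.2138] -94.6 0.054 [0.56049934 0.25335371]
rim 6133
((0.555252194404602, 0.17768043279647827), (0.42585134506225586, 0.49603813886642456), 9.085278511047363)
top pan 1587 0.5339877605438232 -0.32849839329719543 0.06832662224769592 [ 0.53314592 -0.32792637  0.07014455]
(0.638, 0.166) 83 [0.6395 0.168  0.2152] 174.4 0.054 [0.6404312  0.16788675]
(0.547, 0.09) 87 [0.5488 0.0909 0.2153] -95.6 0.055 [0.54875273 0.090853  ]
(0.471, 0.181) 91 [0.4711 0.1824 0.2151] 174.7 0.053 [0.47129738 0.18235774]
(0.562, 0.245) 19 [0.5617 0.2375 0.2144] -123.5 0.011 [0.56206173 0.23810793]
rim 9182
((0.5557754039764404, 0.18176688253879547), (0.42081117630004883, 0.4987823963165283), 9.444272994995117)
```

Run:
```python
from h import *
o,T=pose();print(T.round(3))
p=shot('side');W=cloud(p);q=W[~np.isnan(W[...,0])]
for x0 in np.arange(-.4,.5,.1):
    print(round(x0,1),[ (round(y0,1),round(float(np.percentile(s[:,2],98)),2)) for y0 in np.arange(.2,1.4,.1) for s in [q[(abs(q[:,0]-x0-.05)<.05)&(abs(q[:,1]-y0-.05)<.05)]] if len(s)>5])
```

```text
[[ 0.     0.318  0.948  0.167]
 [ 0.     0.948 -0.318  0.498]
 [-1.     0.     0.     0.227]
 [ 0.     0.     0.     1.   ]]
-0.4 []
-0.3 [(np.float64(0.2), 0.0)]
-0.2 [(np.float64(0.3), 0.0), (np.float64(0.4), 0.0), (np.float64(0.5), 0.09), (np.float64(0.6), 0.09), (np.float64(0.7), 0.09), (np.float64(0.9), 0.09), (np.float64(1.0), 0.09), (np.float64(1.1), 0.09), (np.float64(1.2), 0.28), (np.float64(1.3), 0.27)]
-0.1 [(np.float64(0.2), 0.75), (np.float64(0.3), 0.0), (np.float64(0.4), 0.0), (np.float64(0.5), 0.09), (np.float64(0.6), 0.09), (np.float64(0.7), 0.09), (np.float64(0.9), 0.09), (np.float64(1.0), 0.09), (np.float64(1.1), 0.09), (np.float64(1.2), 0.28), (np.float64(1.3), 0.26)]
-0.0 [(np.float64(0.2), 0.65), (np.float64(0.3), 0.57), (np.float64(0.4), 0.0), (np.float64(0.5), 0.0), (np.float64(0.6), 0.0), (np.float64(0.7), 0.0), (np.float64(0.9), 0.09), (np.float64(1.0), 0.09), (np.float64(1.1), 0.09), (np.float64(1.2), 0.09), (np.float64(1.3), 0.19)]
0.1 [(np.float64(0.2), 0.66), (np.float64(0.3), 0.63), (np.float64(0.4), 0.58), (np.float64(0.5), 0.4), (np.float64(0.6), 0.0),
[... 205 characters left out ...]
p.float64(0.4), 0.59), (np.float64(0.5), 0.33), (np.float64(0.6), 0.0), (np.float64(0.7), 0.0), (np.float64(0.9), 0.05), (np.float64(1.0), 0.03), (np.float64(1.1), 0.09), (np.float64(1.2), 0.09), (np.float64(1.3), 0.09)]
0.3 [(np.float64(0.2), 0.53), (np.float64(0.3), 0.35), (np.float64(0.4), 0.0), (np.float64(0.5), 0.0), (np.float64(0.6), 0.0), (np.float64(0.7), 0.0), (np.float64(0.9), 0.09), (np.float64(1.0), 0.09), (np.float64(1.1), 0.09), (np.float64(1.2), 0.09), (np.float64(1.3), 0.09)]
0.4 [(np.float64(0.2), 0.56), (np.float64(0.3), 0.38), (np.float64(0.7), 0.0), (np.float64(0.9), 0.09), (np.float64(1.0), 0.09), (np.float64(1.1), 0.09), (np.float64(1.2), 0.09), (np.float64(1.3), 0.09)]
```

Emit:
send_rows:
  motion:
    - {"hand": 0,"slide": [-25,0,0],"spin": 0.148}
    - {"hand": 0,"slide": [-25,0,0],"spin": 0.148}
    - {"hand": 0,"slide": [-25,0,0],"spin": 0.148}
    - {"hand": 0,"slide": [-25,0,0],"spin": 0.148}
    - {"hand": 0,"slide": [-25,0,0],"spin": 0.148}
    - {"hand": 0,"slide": [-25,0,0],"spin": 0.148}
    - {"hand": 0,"slide": [-25,0,0],"spin": 0.148}
    - {"hand": -1,"slide": [-25,0,0],"spin": 0.148}

```text
time: 2.65
tool_pos: [0.1663, 0.4963, 0.4303]
tool_rot: [-0.515, 1.561, -2.043]
contact_force: [0.9, -0.1, -0.0]
opening: 0.042
```

Run:
```python
from h import *
o,T=pose();print(T.round(3),o['qpos'].round(3),o['time'])
```

```text
[[-0.004  0.999  0.043  0.166]
 [-0.008  0.043 -0.999  0.496]
 [-1.    -0.005  0.008  0.43 ]
 [ 0.     0.     0.     1.   ]] [1.101 0.281 1.066 0.    1.805 1.058] 2.65
```

Emit:
send_rows:
  motion:
    - {"hand": -1,"slide": [0,-45,-20],"spin": 0}
    - {"hand": -1,"slide": [0,-45,-20],"spin": 0.05}
    - {"hand": -1,"slide": [0,-45,-20],"spin": 0.05}
    - {"hand": -1,"slide": [0,-45,-30],"spin": 0.03}
    - {"hand": -1,"slide": [0,0,-50],"spin": 0}
    - {"hand": -1,"slide": [0,0,-50],"spin": 0}
    - {"hand": -1,"slide": [0,0,-50],"spin": 0}
    - {"hand": -1,"slide": [0,0,-50],"spin": 0}

```text
time: 3.45
tool_pos: [0.0031, 0.7293, 0.4238]
tool_rot: [-3.02, 1.548, 1.591]
contact_force: [5.1, 62.3, 32.5]
opening: 0.0002
```

```bash
cat > s.py <<'E'
from h import *
o,T=pose();print(T.round(3),o['qpos'].round(3),o['time'],np.round(o['contact_force'],1))
x=T[:3,0];print('tilt',np.degrees(np.arccos(-x[2])).round(1),'az',np.degrees(np.arctan2(x[1],x[0])).round(1))
E
python3 s.py
```

```text
[[-0.     0.995 -0.101  0.003]
 [ 0.023 -0.101 -0.995  0.729]
 [-1.    -0.003 -0.023  0.424]
 [ 0.     0.     0.     1.   ]] [1.46  0.877 0.036 0.004 2.206 1.564] 3.45 [ 5.1 62.3 32.5]
tilt 1.3 az 91.2
```

Emit:
send_rows:
  motion:
    - {"hand": -1,"slide": [0,0,0],"spin": 0}

```text
time: 3.55
tool_pos: [0.0037, 0.7306, 0.408]
tool_rot: [-0.43, 1.564, -2.103]
contact_force: [1.4, 1.5, -3.0]
opening: 0.0007
```

```bash
python3 s.py
```

```text
[[-0.004  0.995 -0.102  0.004]
 [-0.006 -0.102 -0.995  0.731]
 [-1.    -0.003  0.006  0.408]
 [ 0.     0.     0.     1.   ]] [1.46  0.892 0.05  0.004 2.206 1.564] 3.55 [ 1.4  1.5 -3. ]
tilt 0.4 az -120.5
```

Emit:
send_rows:
  motion:
    - {"hand": -1,"slide": [0,0,-10],"spin": 0}
    - {"hand": -1,"slide": [0,0,-10],"spin": 0}

```text
time: 3.75
tool_pos: [0.0056, 0.74, 0.4005]
tool_rot: [-2.501, 1.564, 2.109]
contact_force: [0.3, -0.1, -1.2]
opening: 0.0003
```

```bash
python3 s.py
```

```text
[[-0.003  0.995 -0.102  0.006]
 [ 0.006 -0.102 -0.995  0.74 ]
 [-1.    -0.004 -0.005  0.401]
 [ 0.     0.     0.     1.   ]] [1.458 0.909 0.036 0.005 2.191 1.563] 3.75 [ 0.3 -0.1 -1.2]
tilt 0.4 az 120.8
```

Emit:
send_rows:
  motion:
    - {"hand": -1,"slide": [-12,0,-16],"spin": 0}
    - {"hand": -1,"slide": [-24,0,-32],"spin": 0}
    - {"hand": -1,"slide": [-24,0,-32],"spin": 0}
    - {"hand": -1,"slide": [-24,0,-32],"spin": 0}

```text
time: 4.15
tool_pos: [0.0158, 0.7527, 0.4316]
tool_rot: [-3.038, 1.46, 1.573]
contact_force: [0.3, -0.3, 0.0]
opening: 0.0003
```

```bash
python3 s.py
```

```text
[[-0.     0.995 -0.101  0.016]
 [ 0.11  -0.101 -0.989  0.753]
 [-0.994 -0.011 -0.11   0.432]
 [ 0.     0.     0.     1.   ]] [1.442 0.869 0.036 0.017 2.127 1.553] 4.15 [ 0.3 -0.3  0. ]
tilt 6.3 az 90.1
```

Emit:
send_rows:
  motion:
    - {"hand": -1,"slide": [-24,0,-42],"spin": 0}
    - {"hand": -1,"slide": [-24,0,-42],"spin": 0}
    - {"hand": -1,"slide": [-21,0,-44],"spin": 0}
    - {"hand": -1,"slide": [-21,0,-44],"spin": 0}
    - {"hand": -1,"slide": [-18,0,-46],"spin": 0}
    - {"hand": -1,"slide": [-16,0,-46],"spin": 0}

```text
time: 4.75
tool_pos: [0.037, 0.8, 0.4687]
tool_rot: [-3.067, 1.25, 1.543]
contact_force: [0.4, -1.0, -0.8]
opening: 0.0006
```

```bash
python3 s.py
```

```text
[[ 0.009  0.995 -0.101  0.037]
 [ 0.315 -0.098 -0.944  0.8  ]
 [-0.949 -0.024 -0.315  0.469]
 [ 0.     0.     0.     1.   ]] [1.413 0.836 0.036 0.044 1.95  1.538] 4.75 [ 0.4 -1.  -0.8]
tilt 18.4 az 88.4
```

Emit:
send_rows:
  motion:
    - {"hand": -1,"slide": [-14,0,-48],"spin": 0}
    - {"hand": -1,"slide": [-12,0,-48],"spin": 0}
    - {"hand": -1,"slide": [-10,0,-49],"spin": 0}
    - {"hand": -1,"slide": [-8,0,-49],"spin": 0}
    - {"hand": -1,"slide": [-6,0,-49],"spin": 0}
    - {"hand": -1,"slide": [-4,0,-50],"spin": 0}
    - {"hand": -1,"slide": [-2,0,-50],"spin": 0}
    - {"hand": -1,"slide": [-1,0,-50],"spin": 0}

```text
time: 5.55
tool_pos: [0.0618, 0.8861, 0.5]
tool_rot: [-3.082, 0.966, 1.526]
contact_force: [0.2, 0.0, -0.6]
opening: 0.0006
```

```bash
python3 s.py
```

```text
[[ 0.025  0.995 -0.096  0.062]
 [ 0.568 -0.094 -0.818  0.886]
 [-0.823 -0.034 -0.568  0.5  ]
 [ 0.     0.     0.     1.   ]] [1.387 0.849 0.036 0.079 1.656 1.522] 5.55 [ 0.2  0.  -0.6]
tilt 34.7 az 87.4
```

```bash
cat > kin.py <<'E'
import numpy as np
from scipy.optimize import least_squares
D=[([1.101,.343,1.525,0,1.2754],[.1668,.4973,.2260]),([1.101,.281,1.066,0,1.805],[.1663,.4963,.4303]),([1.46,.877,.036,.004,2.206],[.0031,.7293,.4238]),([1.46,.892,.05,.004,2.206],[.0037,.7306,.408]),([1.458,.909,.036,.005,2.191],[.0056,.74,.4005]),([1.442,.869,.036,.017,2.127],[.0158,.7527,.4316]),([1.413,.836,.036,.044,1.95],[.037,.8,.4687]),([1.387,.849,.036,.079,1.656],[.0618,.8861,.5])]
def fk(p,q):
    L1,L2,e,z0,Lt,d=p;q1,q2,q3,q4,q5=q
    a=q2+q3;b=a+q5
    f=np.array([np.sin(a),np.cos(a)]);g=np.array([np.cos(a),-np.sin(a)])
    # tool dir: forearm roll q4
    r=L1*np.sin(q2)+L2*f[0]+e*g[0];z=z0+L1*np.cos(q2)+L2*f[1]+e*g[1]
    r+=Lt*(np.cos(q5)*f[0]+np.sin(q5)*np.cos(q4)*g[0]);z+=Lt*(np.cos(q5)*f[1]+np.sin(q5)*np.cos(q4)*g[1])
    s=d+p[4]*np.sin(q5)*np.sin(q4)*S
    return np.array([r*np.cos(q1)-s*np.sin(q1),r*np.sin(q1)+s*np.cos(q1),z])
best=None
for S in (1,-1):
    r=least_squares(lambda p:np.concatenate([fk(p,q)-np.array(t) for q,t in D]),[.5,.4,0,.3,.2,.076])
    print(S,r.x.round(4),np.abs(r.fun).max())
E
python3 kin.py
```

```text
1 [0.5065 0.3795 0.0463 0.2225 0.318  0.0763] 0.0003234679845928179
-1 [0.5068 0.3795 0.0493 0.213  0.306  0.0876] 0.03612973188793681
```

Emit:
send_rows:
  motion:
    - {"hand": -1,"slide": [0,0,-50],"spin": 0}
    - {"hand": -1,"slide": [0,0,40],"spin": -0.02}
    - {"hand": -1,"slide": [-10,20,40],"spin": 0}

```text
time: 5.85
tool_pos: [0.0741, 0.8664, 0.4842]
tool_rot: [-3.091, 0.928, 1.529]
contact_force: [-0.4, 2.3, 1.0]
opening: 0.0006
```

```bash
python3 s.py
```

```text
[[ 0.025  0.996 -0.084  0.074]
 [ 0.599 -0.082 -0.796  0.866]
 [-0.8   -0.03  -0.599  0.484]
 [ 0.     0.     0.     1.   ]] [1.361 0.66  0.481 0.103 1.365 1.465] 5.85 [-0.4  2.3  1. ]
tilt 36.8 az 87.6
```

```bash
cat > ik.py <<'E'
import numpy as np
from scipy.optimize import least_squares
P=[0.5065,0.3795,0.0463,0.2225,0.318,0.0763]
lo=np.array([-2.53,-.77,.04,-1,.28]);hi=np.array([2.53,2.02,2.7,4.14,2.66])
def fk(q):
    L1,L2,e,z0,Lt,d=P;q1,q2,q3,q4,q5=q;a=q2+q3
    f=np.array([np.sin(a),0,np.cos(a)]);g=np.array([np.cos(a),0,-np.sin(a)]);y=np.array([0,1,0])
    x=np.cos(q5)*f+np.sin(q5)*(np.cos(q4)*g+np.sin(q4)*y)
    el=np.array([0,d,z0])+L1*np.array([np.sin(q2),0,np.cos(q2)])
    w=el+L2*f+e*g
    M=np.array([[np.cos(q1),-np.sin(q1),0],[np.sin(q1),np.cos(q1),0],[0,0,1]])
    u=np.cross(x,f);u/=np.linalg.norm(u) # q5 axis dir
    return M@(w+Lt*x),M@x,M@u,M@el,M@w
def ik(p,x,q0):
    s=least_squares(lambda q:np.r_[fk(q)[0]-p,.3*(fk(q)[1]-x)],np.clip(q0,lo+1e-3,hi-1e-3),bounds=(lo,hi));return s.x,np.abs(s.fun).max()
def psi(q,ty):  # angle of tool y relative to q5 axis about tool x
    _,x,u,_,_=fk(q);return np.arctan2(np.cross(u,ty)@x,u@ty)
E
cat > plan.py <<'E'
from ik import *
from h import pose
o,T=pose();x=T[:3,0];ty=T[:3,1];q=o['qpos'][:5];off=o['qpos'][5]-psi(q,ty)
print('fkerr',fk(q)[0]-T[:3,3],fk(q)[1]-x)
W=[T[:3,3],(.3,.65,.68),(.45,.3,.7),(.45,0,.6),(.42,-.28,.12),(.45,0,.5),(.56,.1,.4),(.5615,.2565,.2),(.5615,.2565,.37),(.56,0,.37),(.533,-.33,.3),(.533,-.33,.17)]
for a,b in zip(W[:-1],W[1:]):
    a=np.array(a);b=np.array(b);m=0
    for s in np.linspace(0,1,9)[1:]:
        q,e=ik(a+s*(b-a),x,q);m=max(m,e)
    _,_,_,el,w=fk(q);print(b,q.round(2),'q6',((off+psi(q,ty)+np.pi)%(2*np.pi)-np.pi).round(2),'err',m.round(4),'el',el.round(2),'w',w.round(2))
E
python3 plan.py
```

```text
fkerr [ 9.77621042e-05 -5.99839321e-05  4.19973946e-05] [ 3.46944695e-16 -4.44089210e-16  1.11022302e-16]
[0.3  0.65 0.68] [0.86 0.58 0.04 0.41 1.95] q6 1.22 err 0.0028 el [0.12 0.26 0.65] w [0.29 0.45 0.93]
[0.45 0.3  0.7 ] [0.07 0.32 0.41 0.79 2.15] q6 0.71 err 0.0 el [0.16 0.09 0.7 ] w [0.44 0.11 0.95]
[0.45 0.   0.6 ] [-0.57  0.24  0.84  0.75  2.27] q6 -0.04 err 0.0 el [0.14 0.   0.71] w [ 0.44 -0.19  0.85]
[ 0.42 -0.28  0.12] [-0.97  0.69  1.43  0.37  1.56] q6 -0.99 err 0.0 el [ 0.24 -0.22  0.61] w [ 0.41 -0.47  0.37]
[0.45 0.   0.5 ] [-0.57  0.19  1.17  0.63  2.05] q6 -0.25 err 0.0 el [0.12 0.01 0.72] w [ 0.44 -0.19  0.75]
[0.56 0.1  0.4 ] [-0.3   0.35  1.21  0.63  1.73] q6 -0.15 err 0.0 el [0.19 0.02 0.7 ] w [ 0.55 -0.09  0.65]
[0.5615 0.2565 0.2   ] [-0.02  0.49  1.56  0.71  1.18] q6 -0.23 err 0.0 el [0.24 0.07 0.67] w [0.55 0.07 0.45]
[0.5615 0.2565 0.37  ] [-0.02  0.36  1.28  0.64  1.5 ] q6 0.03 err 0.0 el [0.18 0.07 0.7 ] w [0.55 0.07 0.62]
[0.56 0.   0.37] [-0.46  0.41  1.2   0.59  1.78] q6 -0.32 err 0.0 el [ 0.21 -0.02  0.69] w [ 0.55 -0.19  0.62]
[ 0.533 -0.33   0.3  ] [-0.88  0.77  0.75  0.47  2.07] q6 -0.66 err 0.0 el [ 0.28 -0.23  0.58] w [ 0.52 -0.52  0.55]
[ 0.533 -0.33   0.17 ] [-0.88  0.84  0.97  0.42  1.82] q6 -0.79 err 0.0 el [ 0.3  -0.24  0.56] w [ 0.52 -0.52  0.42]
```

```bash
cat > mv.py <<'E'
import sys
from h import *
o,T=pose();p=np.array(eval(sys.argv[1]));d=T[:3,:3].T@(p-T[:3,3])*1000
n=int(np.ceil(np.linalg.norm(d)/float(sys.argv[2]) if len(sys.argv)>2 else np.linalg.norm(d)/46));print('tool mm',d.round(1),'rows',n,'each',(d/n).round(1))
E
python3 mv.py "(.28,.62,.66)"
```

```text
tool mm [-283.1  220.    73.7] rows 8 each [-35.4  27.5   9.2]
```

Emit:
send_rows:
  motion:
    - {"hand": -1,"slide": [-35,27,9],"spin": 0}
    - {"hand": -1,"slide": [-35,27,9],"spin": 0}
    - {"hand": -1,"slide": [-35,27,9],"spin": 0}
    - {"hand": -1,"slide": [-35,27,9],"spin": 0}
    - {"hand": -1,"slide": [-35,27,9],"spin": 0}
    - {"hand": -1,"slide": [-35,27,9],"spin": 0}
    - {"hand": -1,"slide": [-35,27,9],"spin": 0}
    - {"hand": -1,"slide": [-35,27,9],"spin": 0}

```text
time: 6.65
tool_pos: [0.281, 0.6177, 0.656]
tool_rot: [-3.091, 0.939, 1.533]
contact_force: [0.2, -0.3, 0.6]
opening: 0.0006
```

```bash
python3 s.py; python3 mv.py "(.45,.3,.71)";python3 mv.py "(.45,.0,.55)"
```

```text
[[ 0.022  0.996 -0.081  0.281]
 [ 0.59  -0.078 -0.803  0.618]
 [-0.807 -0.03  -0.59   0.656]
 [ 0.     0.     0.     1.   ]] [0.853 0.39  0.441 0.389 1.777 1.127] 6.65 [ 0.2 -0.3  0.6]
tilt 36.2 az 87.8
tool mm [-227.4  191.7  209.7] rows 8 each [-28.4  24.   26.2]
tool mm [-275.3  220.   545.1] rows 15 each [-18.4  14.7  36.3]
```

Emit:
send_rows:
  motion:
    - {"hand": -1,"slide": [-38,24,20],"spin": 0}
    - {"hand": -1,"slide": [-38,24,20],"spin": 0}
    - {"hand": -1,"slide": [-35,24,24],"spin": 0}
    - {"hand": -1,"slide": [-30,24,26],"spin": 0}
    - {"hand": -1,"slide": [-25,24,28],"spin": 0}
    - {"hand": -1,"slide": [-22,24,30],"spin": 0}
    - {"hand": -1,"slide": [-20,24,30],"spin": 0}
    - {"hand": -1,"slide": [-20,24,32],"spin": 0}

```text
time: 7.45
tool_pos: [0.4554, 0.2897, 0.719]
tool_rot: [-3.128, 0.924, 1.501]
contact_force: [0.7, 0.7, 0.3]
opening: 0.0003
```

```bash
python3 s.py; python3 mv.py "(.45,.0,.58)"
```

```text
[[ 0.042  0.997 -0.07   0.455]
 [ 0.601 -0.081 -0.795  0.29 ]
 [-0.798 -0.008 -0.603  0.719]
 [ 0.     0.     0.     1.   ]] [0.05  0.372 0.262 0.846 2.215 0.759] 7.45 [0.7 0.7 0.3]
tilt 37.1 az 86.0
tool mm [-63.6  19.3 314.4] rows 7 each [-9.1  2.8 44.9]
```

Emit:
send_rows:
  motion:
    - {"hand": -1,"slide": [-27,3,36],"spin": 0}
    - {"hand": -1,"slide": [-27,3,36],"spin": 0}
    - {"hand": -1,"slide": [-27,3,36],"spin": 0}
    - {"hand": -1,"slide": [-27,3,36],"spin": 0}
    - {"hand": -1,"slide": [-27,3,36],"spin": 0}
    - {"hand": -1,"slide": [0,3,47],"spin": 0}
    - {"hand": -1,"slide": [0,3,47],"spin": 0}

```text
time: 8.15
tool_pos: [0.4568, -0.0248, 0.6619]
tool_rot: [3.12, 0.925, 1.464]
contact_force: [0.8, -0.4, 0.1]
opening: 0.0006
```

```bash
python3 s.py; python3 mv.py "(.42,-.27,.2)"
```

```text
[[ 0.064  0.996 -0.064  0.457]
 [ 0.599 -0.09  -0.796 -0.025]
 [-0.799  0.013 -0.602  0.662]
 [ 0.     0.     0.     1.   ]] [-0.616  0.329  0.527  0.908  2.411  0.131] 8.15 [ 0.8 -0.4  0.1]
tilt 37.0 az 83.9
tool mm [219.7 -20.5 475.5] rows 12 each [18.3 -1.7 39.6]
```

Emit:
send_rows:
  motion:
    - {"hand": -1,"slide": [18,-2,40],"spin": 0}
    - {"hand": -1,"slide": [18,-2,40],"spin": 0}
    - {"hand": -1,"slide": [18,-2,40],"spin": 0}
    - {"hand": -1,"slide": [18,-2,40],"spin": 0}
    - {"hand": -1,"slide": [18,-2,40],"spin": 0}
    - {"hand": -1,"slide": [18,-2,40],"spin": 0}
    - {"hand": -1,"slide": [18,-2,40],"spin": 0}
    - {"hand": -1,"slide": [18,-2,40],"spin": 0}

```text
time: 8.95
tool_pos: [0.4315, -0.2065, 0.344]
tool_rot: [3.087, 0.939, 1.426]
contact_force: [0.7, -0.2, -0.0]
opening: -0.0001
```

Emit:
send_rows:
  motion:
    - {"hand": -1,"slide": [18,-2,38],"spin": 0}
    - {"hand": -1,"slide": [18,-2,38],"spin": 0}
    - {"hand": -1,"slide": [0,0,0],"spin": 0}

```text
time: 9.25
tool_pos: [0.425, -0.2509, 0.2625]
tool_rot: [3.09, 0.94, 1.424]
contact_force: [0.3, 0.8, 0.7]
opening: -0.0001
```

```bash
python3 s.py
python3 - <<'E'
from h import *
p=shot('wrist');cv2.imwrite('pics/w2.png',p['pixels']);W=cloud(p);hsv=cv2.cvtColor(p['pixels'],cv2.COLOR_BGR2HSV)
g=(hsv[...,0]>50)&(hsv[...,0]<80)&(hsv[...,1]>120)&(hsv[...,2]>60)
nl,l,st,ce=cv2.connectedComponentsWithStats(g.astype(np.uint8))
for i in range(1,nl):
    if st[i,4]>30: q=W[l==i];print('green',st[i],ce[i],np.round(np.nanmedian(q,0),4),np.nanmin(q,0).round(3),np.nanmax(q,0).round(3))
k=(np.abs(W[...,2]-.070)<.004)&(W[...,0]>.45)&(W[...,0]<.65)&(W[...,1]<-.22)&(W[...,1]>-.45)
q=W[k];print(len(q))
if len(q)>50:print(cv2.minEnclosingCircle(q[:,:2].astype(np.float32)),q[:,2].mean())
E
```

```text
[[ 0.087  0.994 -0.067  0.425]
 [ 0.583 -0.105 -0.805 -0.251]
 [-0.807  0.03  -0.589  0.262]
 [ 0.     0.     0.     1.   ]] [-0.962  0.482  1.376  0.424  1.755 -0.889] 9.25 [0.3 0.8 0.7]
tilt 36.1 az 81.6
green [347 111  24  15 219] [358.0913242  117.95890411] [ 0.489  -0.097   0.1398] [ 0.478 -0.1    0.125] [ 0.501 -0.093  0.146]
1112
((0.5830623507499695, -0.30103757977485657), 0.025057097896933556) 0.07093375315072209
```

View pics/w2.png

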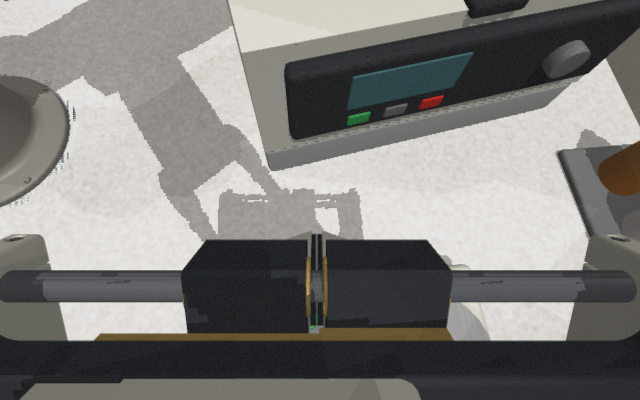

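```bash
python3 mv.py "(.419,-.274,.09)"
```

```text
tool mm [127.2 -10.2 122.5] rows 4 each [31.8 -2.6 30.6]
```

Emit:
send_rows:
  motion:
    - {"hand": -1,"slide": [32,-2.5,31],"spin": 0}
    - {"hand": -1,"slide": [32,-2.5,31],"spin": 0}
    - {"hand": -1,"slide": [32,-2.5,31],"spin": 0}
    - {"hand": -1,"slide": [31,-2.5,30],"spin": 0}
    - {"hand": -1,"slide": [0,0,0],"spin": 0}

```text
time: 9.8
tool_pos: [0.4273, -0.2802, 0.0956]
tool_rot: [3.049, 0.958, 1.391]
contact_force: [-0.2, 0.4, 0.6]
opening: 0.0006
```

```bash
python3 s.py;python3 mv.py "(.419,-.274,.08)"
python3 - <<'E'
from h import *
p=shot('side');cv2.imwrite('pics/s3.png',cv2.resize(p['pixels'][230:380,280:480],None,fx=4,fy=4))
E
```

```text
[[ 0.103  0.993 -0.054  0.427]
 [ 0.566 -0.103 -0.818 -0.28 ]
 [-0.818  0.053 -0.572  0.096]
 [ 0.     0.     0.     1.   ]] [-0.988  0.684  1.509  0.412  1.431 -1.062] 9.8 [-0.2  0.4  0.6]
tilt 35.1 az 79.7
tool mm [15.4 -9.7  4.3] rows 1 each [15.4 -9.7  4.3]
```

View pics/s3.png

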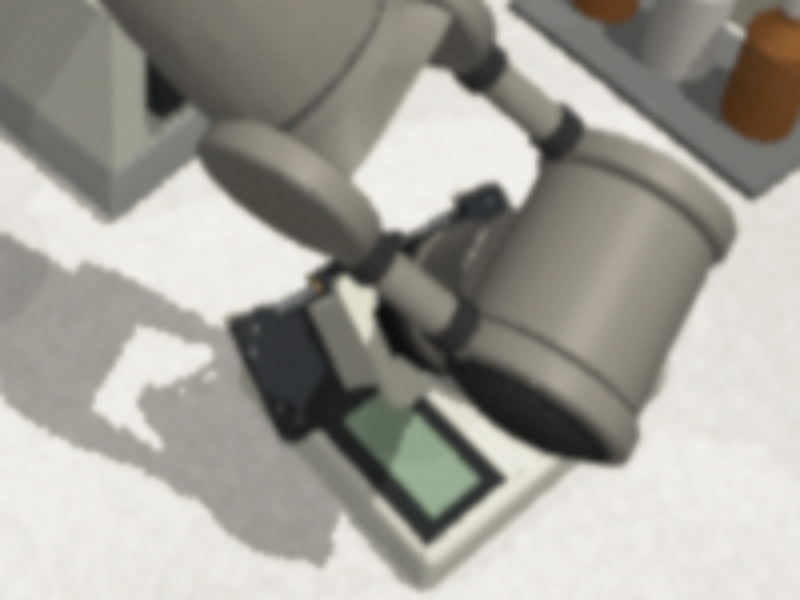

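Emit:
send_rows:
  motion:
    - {"hand": -1,"slide": [13,-9,4],"spin": 0}
    - {"hand": -1,"slide": [0,0,0],"spin": 0}

```text
time: 10.05
tool_pos: [0.4236, -0.2773, 0.0911]
tool_rot: [3.029, 0.966, 1.376]
contact_force: [-0.7, -0.2, 1.0]
opening: 0.0002
```

```bash
python3 mv.py "(.419,-.274,.076)"
```

```text
tool mm [13.8 -5.8  6. ] rows 1 each [13.8 -5.8  6. ]
```

Emit:
send_rows:
  motion:
    - {"hand": -1,"slide": [16,-6,8],"spin": 0}
    - {"hand": -1,"slide": [4,-1,3],"spin": 0}

```text
time: 10.25
tool_pos: [0.4218, -0.2769, 0.0746]
tool_rot: [3.011, 0.973, 1.361]
contact_force: [-0.1, 0.4, 0.9]
opening: 0.0006
```

```bash
python3 s.py;python3 mv.py "(.419,-.274,.069)"
```

```text
[[ 0.117  0.992 -0.043  0.422]
 [ 0.55  -0.101 -0.829 -0.277]
 [-0.827  0.073 -0.558  0.075]
 [ 0.     0.     0.     1.   ]] [-0.995  0.692  1.56   0.419  1.358 -1.104] 10.25 [-0.1  0.4  0.9]
tilt 34.2 az 78.0
tool mm [ 5.9 -3.5  0.8] rows 1 each [ 5.9 -3.5  0.8]
```

Emit:
send_rows:
  motion:
    - {"hand": -1,"slide": [8,-3,3],"spin": 0}

```text
time: 10.35
tool_pos: [0.4216, -0.2764, 0.0689]
tool_rot: [3.002, 0.977, 1.353]
contact_force: [1.7, -3.9, 12.9]
opening: 0.0006
```

Emit:
send_rows:
  motion:
    - {"hand": -1,"slide": [6,-1,4],"spin": 0}

```text
time: 10.45
tool_pos: [0.4222, -0.2768, 0.0669]
tool_rot: [2.994, 0.976, 1.348]
contact_force: [-14.3, -1.5, 53.7]
opening: 0.0002
```

Emit:
send_rows:
  motion:
    - {"hand": -1,"slide": [-12,1,-8],"spin": 0}
    - {"hand": -1,"slide": [-40,1,-10],"spin": 0}
    - {"hand": -1,"slide": [-40,1,-10],"spin": 0}
    - {"hand": -1,"slide": [-40,1,-15],"spin": 0}
    - {"hand": -1,"slide": [-45,1,-20],"spin": 0}
    - {"hand": -1,"slide": [-45,1,-20],"spin": 0}

```text
time: 11.05
tool_pos: [0.4039, -0.3286, 0.3063]
tool_rot: [2.993, 0.975, 1.348]
contact_force: [0.6, -2.0, -0.1]
opening: 0.0003
```

```bash
python3 s.py
python3 - <<'E'
from h import *
p=shot('side');cv2.imwrite('pics/s4.png',cv2.resize(p['pixels'][230:380,280:480],None,fx=4,fy=4))
W=cloud(p);hsv=cv2.cvtColor(p['pixels'],cv2.COLOR_BGR2HSV)
g=(hsv[...,0]>50)&(hsv[...,0]<80)&(hsv[...,1]>120)&(hsv[...,2]>60)
nl,l,st,ce=cv2.connectedComponentsWithStats(g.astype(np.uint8))
for i in range(1,nl):
    if st[i,4]>15: q=W[l==i];print('green',st[i],np.round(np.nanmedian(q,0),4))
E
```

```text
[[ 0.124  0.992 -0.036  0.404]
 [ 0.547 -0.099 -0.831 -0.329]
 [-0.828  0.083 -0.555  0.306]
 [ 0.     0.     0.     1.   ]] [-1.067  0.507  1.195  0.403  1.883 -0.955] 11.05 [ 0.6 -2.  -0.1]
tilt 34.1 az 77.2
green [335 241   5   6  21] [ 0.4846 -0.0964  0.1377]
green [355 312   8   9  51] [ 0.4157 -0.2817  0.0677]
```

View pics/s4.png

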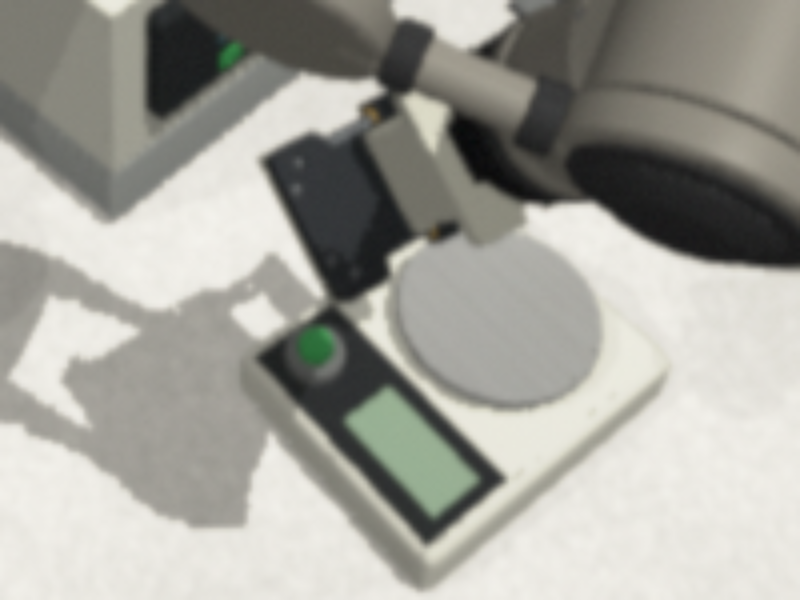

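Run:
```python
from h import *
for n in('side','top'):
    p=shot(n);W=cloud(p);c=np.array([.416,-.2815]) if n=='side' else np.array([.421,-.277])
    d=np.hypot(W[...,0]-c[0],W[...,1]-c[1])
    for a,b in [(0,8),(8,12),(12,14),(14,16),(16,18),(18,21),(21,25),(25,30)]:
        z=W[...,2][(d>=a/1e3)&(d<b/1e3)];print(n,a,b,len(z),np.percentile(z,[10,50,90]).round(4) if len(z) else '')
    print(p['pixels'][310:324,352:366].mean(-1).astype(int)if n=='x' else '')
```

```text
side 0 8 32 [0.064  0.0677 0.0695]
side 8 12 45 [0.0585 0.0653 0.0699]
side 12 14 17 [0.0579 0.0598 0.0669]
side 14 16 25 [0.053  0.0584 0.0603]
side 16 18 44 [0.0491 0.057  0.0601]
side 18 21 44 [0.0484 0.0518 0.0602]
side 21 25 61 [0.0472 0.0499 0.0523]
side 25 30 100 [0.0472 0.0498 0.0512]

top 0 8 24 [0.0667 0.07   0.0727]
top 8 12 37 [0.0594 0.0686 0.0705]
top 12 14 15 [0.0578 0.0605 0.0638]
top 14 16 23 [0.0564 0.0597 0.0619]
top 16 18 23 [0.0578 0.061  0.0629]
top 18 21 49 [0.0493 0.0569 0.0623]
top 21 25 66 [0.0484 0.051  0.0543]
top 25 30 106 [0.0474 0.0501 0.0536]
```

```bash
python3 mv.py "(.55,.10,.40)"
```

```text
tool mm [ 174.3  109.8 -414.7] rows 11 each [ 15.8  10.  -37.7]
```

Emit:
send_rows:
  motion:
    - {"hand": -1,"slide": [-5,10,-40],"spin": 0}
    - {"hand": -1,"slide": [5,10,-45],"spin": 0}
    - {"hand": 0,"slide": [15,10,-45],"spin": 0}
    - {"hand": 0,"slide": [20,10,-40],"spin": 0}
    - {"hand": 0,"slide": [20,10,-40],"spin": 0}
    - {"hand": 0,"slide": [20,10,-40],"spin": 0}
    - {"hand": 0,"slide": [20,10,-40],"spin": 0}
    - {"hand": 0,"slide": [20,10,-40],"spin": 0}

```text
time: 12.0
tool_pos: [0.5122, 0.0099, 0.3993]
tool_rot: [3.002, 0.974, 1.345]
contact_force: [0.6, -0.5, 0.5]
opening: 0.0431
```

```bash
python3 s.py; python3 mv.py "(.55,.13,.40)"
```

```text
[[ 0.126  0.991 -0.047  0.512]
 [ 0.548 -0.109 -0.829  0.01 ]
 [-0.827  0.078 -0.557  0.399]
 [ 0.     0.     0.     1.   ]] [-0.488  0.23   1.359  0.58   1.702 -0.369] 12.0 [ 0.6 -0.5  0.5]
tilt 34.2 az 77.1
tool mm [  70.    24.4 -101.8] rows 3 each [ 23.3   8.1 -33.9]
```

Emit:
send_rows:
  motion:
    - {"hand": 0,"slide": [0,0,0],"spin": 0}
    - {"hand": 0,"slide": [0,0,0],"spin": 0}
    - {"hand": 0,"slide": [0,0,0],"spin": 0}
    - {"hand": 0,"slide": [0,0,0],"spin": 0}

```text
time: 12.4
tool_pos: [0.5111, 0.0158, 0.3989]
tool_rot: [3.005, 0.972, 1.356]
contact_force: [-0.4, -0.3, 0.7]
opening: 0.0461
```

```bash
python3 s.py
python3 - <<'E'
from h import *
p=shot('wrist');cv2.imwrite('pics/w5.png',p['pixels'])
E
```

```text
[[ 0.12   0.992 -0.042  0.511]
 [ 0.551 -0.101 -0.829  0.016]
 [-0.826  0.076 -0.558  0.399]
 [ 0.     0.     0.     1.   ]] [-0.479  0.229  1.363  0.581  1.701 -0.367] 12.4 [-0.4 -0.3  0.7]
tilt 34.3 az 77.7
```

View pics/w5.png

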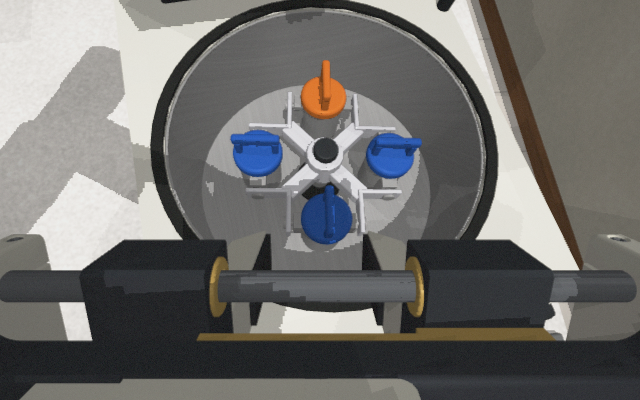

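```bash
cat > sim.py <<'E'
from ik import *
from scipy.spatial.transform import Rotation as R
lo6=np.r_[lo,-3.11];hi6=np.r_[hi,3.11]
def fk6(q,off):
    p,x,u,_,_=fk(q[:5]);a=q[5]-off;y=np.cos(a)*u+np.sin(a)*np.cross(x,u)
    return p,np.stack([x,y,np.cross(x,y)],1)
def row(q,slide,spin,off,w):
    p,M=fk6(q,off);pt=p+M@np.array(slide)/1e3;Mt=M@R.from_rotvec([spin,0,0]).as_matrix()
    def f(v):
        a,B=fk6(v,off);return np.r_[a-pt,w*R.from_matrix(Mt.T@B).as_rotvec()]
    s=least_squares(f,np.clip(q,lo6+1e-4,hi6-1e-4),bounds=(lo6,hi6),xtol=1e-8,ftol=1e-10);return s.x
if __name__=='__main__':
    from h import pose
    o,T=pose();off=o['qpos'][5]-psi(o['qpos'][:5],T[:3,1]);print('off',off,np.abs(fk6(o['qpos'],off)[1]-T[:3,:3]).max())
    for w in (.1,.2,.3,.5,1):
        q=np.array([1.458,.909,.04,.005,2.191,1.563])
        for s in [[-12,0,-16]]+[[-24,0,-32]]*3: q=row(q,s,0,off,w)
        p,M=fk6(q,off);print(w,p.round(3),M[:,0].round(3),q.round(3))
        for s in [[-24,0,-42]]*2+[[-21,0,-44]]*2+[[-18,0,-46],[-16,0,-46]]: q=row(q,s,0,off,w)
        p,M=fk6(q,off);print(' ',p.round(3),M[:,0].round(3),q.round(3))
E
python3 sim.py
```

```text
off 1.570796326794897 3.3306690738754696e-16
0.1 [0.017 0.824 0.491] [ 0.003  0.413 -0.911] [1.437 0.82  0.04  0.055 1.858 1.567]
  [0.041 0.912 0.742] [ 0.024  0.926 -0.377] [1.393 0.696 0.04  0.15  1.229 1.546]
0.2 [0.017 0.803 0.469] [ 0.001  0.322 -0.947] [1.438 0.835 0.04  0.044 1.941 1.564]
  [0.04  0.891 0.665] [ 0.02   0.817 -0.577] [1.397 0.717 0.04  0.123 1.434 1.55 ]
0.3 [0.016 0.783 0.449] [-0.     0.232 -0.973] [1.44  0.852 0.04  0.034 2.018 1.561]
  [0.038 0.863 0.582] [ 0.015  0.654 -0.756] [1.403 0.757 0.04  0.095 1.637 1.549]
0.5 [0.016 0.759 0.427] [-0.002  0.119 -0.993] [1.442 0.874 0.04  0.02  2.109 1.556]
  [0.036 0.815 0.475] [ 0.007  0.366 -0.931] [1.413 0.834 0.04  0.054 1.896 1.543]
1 [0.015 0.742 0.411] [-0.003  0.037 -0.999] [1.444 0.893 0.04  0.01  2.173 1.551]
  [0.034 0.774 0.401] [-0.001  0.111 -0.994] [1.42  0.91  0.04  0.02  2.082 1.533]
```

```bash
cat > srch.py <<'E'
from sim import *
from h import pose
o,T=pose();off=np.pi/2;M0=T[:3,:3];x=M0[:,0]
res=[]
dirs=[np.array(d)/np.linalg.norm(d) for d in np.ndindex(3,3,3) for d in [np.array(d)-1] if np.any(d)]
for X in (.2,.35,.5,.65,.8):
  for Y in (-.6,-.4,-.2,0.):
    for Z in (.25,.4,.55,.7,.85):
      if Y>-.15 and Z<.3: continue
      q,e=ik(np.array([X,Y,Z]),x,o['qpos'][:5])
      if e>.003: continue
      q6=off+psi(q,M0[:,1]);q6=(q6+np.pi)%(2*np.pi)-np.pi
      q=np.r_[q,q6]
      for d in dirs:
        v=q.copy()
        for k in range(5):
            s=fk6(v,off)[1].T@d*50;vn=row(v,s,0,off,.52)
            if np.abs(vn-v).max()>.25: break
            v=vn
        p,M=fk6(v,off);dx=M[:,0]-x
        if dx[0]<-.04: res.append((dx[0],dx.round(3),X,Y,Z,d.round(1),k,p.round(2),v.round(2),fk(v[:5])[4].round(2)))
res.sort(key=lambda r:r[0])
for r in res[:25]: print(*r[1:])
E
timeout 550 python3 srch.py
```

```text
[-0.068 -0.014 -0.016] 0.2 0.0 0.55 [-0.7  0.7  0. ] 4 [0.09 0.18 0.53] [-1.22 -0.68  1.63  0.53  2.66 -0.75] [0.08 0.01 0.8 ]
```

```bash
cat > srch2.py <<'E'
from sim import *
from h import pose
import multiprocessing as mp
o,T=pose();off=np.pi/2;M0=T[:3,:3];x=M0[:,0]
dirs=[np.array(d)/np.linalg.norm(d) for d in np.ndindex(3,3,3) for d in [np.array(d)-1] if np.any(d)]
def segd(a,b,c,d):
    s=np.linspace(0,1,15)[:,None];A=a+s*(b-a);B=c+s*(d-c);return np.linalg.norm(A[:,None]-B[None],axis=2).min()
def work(a):
    (X,Y,Z)=a;out=[]
    q,e=ik(np.array([X,Y,Z]),x,o['qpos'][:5])
    if e>.003: return out
    q6=off+psi(q,M0[:,1]);q6=(q6+np.pi)%(2*np.pi)-np.pi;q=np.r_[q,q6]
    for d in dirs:
        v=q.copy();tot=0
        for k in range(12):
            s=fk6(v,off)[1].T@d*50;v0=v;v=row(v,s,0,off,.52)
            if np.abs(v-v0).max()>.3: break
            p,M=fk6(v,off);dx=M[:,0]-x
            _,_,_,el,w=fk(v[:5]);sh=np.array([-np.sin(v[0])*.0763,np.cos(v[0])*.0763,.2225])
            cl=segd(sh,el,w,p)
            rb=np.hypot(*p[:2])
            if cl<.2 or rb<.25: break
            if not(p[2]>.68 or p[1]<-.12 and p[2]>.15 or (p[1]<.1 and p[2]>.45)): break
            if dx[0]<-.03: out.append((dx[0],dx.round(3).tolist(),a,d.round(1).tolist(),k,p.round(2).tolist(),v.round(2).tolist(),round(cl,2)));
    return out
if __name__=='__main__':
    pts=[(X,Y,Z) for X in (.2,.3,.4,.5,.6) for Y in (-.5,-.35,-.2,-.1,0,.15,.3) for Z in (.4,.55,.7,.8,.9,1.0) if Y<.1 or Z>.69]
    with mp.Pool() as P: r=sum(P.map(work,pts,chunksize=4),[])
    r.sort(key=lambda t:t[0]);print(len(r))
    for t in r[:200:8]: print(*t[1:])
E
nproc; time timeout 570 python3 srch2.py
```

```text
4
12
[-0.092, -0.095, -0.064] (0.2, -0.35, 0.4) [-0.7, 0.0, 0.7] 11 [-0.23, -0.28, 0.64] [-2.23, 0.35, 0.46, -0.59, 2.66, -2.66] 0.21
[-0.037, -0.079, -0.052] (0.2, -0.2, 0.55) [-0.7, -0.7, 0.0] 11 [-0.21, -0.54, 0.45] [-2.0, 0.87, 0.08, -0.26, 2.66, -2.13] 0.22
real	1m7.457s
user	4m11.694s
sys	0m0.334s
```

Emit:
send_rows:
  motion:
    - {"hand": 0.2,"slide": [0,30,0],"spin": 0}
    - {"hand": 0.2,"slide": [0,0,0],"spin": 0}
    - {"hand": 0.2,"slide": [0,30,0],"spin": 0}
    - {"hand": 0.2,"slide": [0,0,0],"spin": 0}

```text
time: 12.85
tool_pos: [0.5711, 0.0047, 0.4014]
tool_rot: [3.015, 0.972, 1.357]
contact_force: [-1.6, -0.3, -1.2]
opening: 0.055
```

```bash
python3 s.py
```

```text
[[ 0.12   0.991 -0.051  0.571]
 [ 0.551 -0.109 -0.827  0.005]
 [-0.826  0.071 -0.559  0.401]
 [ 0.     0.     0.     1.   ]] [-0.447  0.35   1.189  0.589  1.728 -0.301] 12.85 [-1.6 -0.3 -1.2]
tilt 34.3 az 77.7
```

Emit:
send_rows:
  motion:
    - {"hand": 0.2,"slide": [-12,0,40],"spin": 0}
    - {"hand": 0.2,"slide": [0,0,0],"spin": 0}

```text
time: 13.05
tool_pos: [0.5665, -0.0369, 0.3878]
tool_rot: [3.018, 0.972, 1.359]
contact_force: [-0.7, -0.2, -0.4]
opening: 0.0551
```

```bash
python3 s.py
```

```text
[[ 0.118  0.992 -0.052  0.567]
 [ 0.551 -0.109 -0.827 -0.037]
 [-0.826  0.069 -0.559  0.388]
 [ 0.     0.     0.     1.   ]] [-0.516  0.374  1.189  0.578  1.747 -0.373] 13.05 [-0.7 -0.2 -0.4]
tilt 34.3 az 77.9
```

Emit:
send_rows:
  motion:
    - {"hand": 0.2,"slide": [12,0,-40],"spin": 0}
    - {"hand": 0.2,"slide": [0,0,0],"spin": 0}

```text
time: 13.25
tool_pos: [0.5691, 0.0012, 0.3999]
tool_rot: [3.023, 0.971, 1.358]
contact_force: [-1.4, -0.2, 0.2]
opening: 0.0553
```

```bash
python3 s.py
```

```text
[[ 0.119  0.991 -0.057  0.569]
 [ 0.552 -0.114 -0.826  0.001]
 [-0.825  0.067 -0.56   0.4  ]
 [ 0.     0.     0.     1.   ]] [-0.454  0.349  1.195  0.588  1.729 -0.304] 13.25 [-1.4 -0.2  0.2]
tilt 34.4 az 77.8
```

```bash
cat > bar.py <<'E'
from h import *
def run(tag):
    p=shot('wrist');W=cloud(p);im=p['pixels'];cv2.imwrite(f'pics/{tag}.png',im);hsv=cv2.cvtColor(im,cv2.COLOR_BGR2HSV)
    o=(hsv[...,0]<15)&(hsv[...,1]>150)&(hsv[...,2]>60)
    b=(hsv[...,0]>100)&(hsv[...,0]<128)&(hsv[...,1]>150)
    for nm,k in (('or',o),('bl',b)):
        nl,l,st,ce=cv2.connectedComponentsWithStats(k.astype(np.uint8))
        for i in range(1,nl):
            if st[i,4]<150: continue
            q=W[l==i]
            if not(.1<np.nanmedian(q[:,2])<.25): continue
            t=q[(q[:,2]>.2105)&(q[:,2]<.222)]
            c=q[(abs(q[:,2]-.182)<.006)]
            if len(t)<20: print(nm,st[i],'few');continue
            m,(w,h),a=cv2.minAreaRect(t[:,:2].astype(np.float32))
            d=np.linalg.svd(t[:,:2]-t[:,:2].mean(0))[2][0]
            cc=cv2.minEnclosingCircle(c[:,:2].astype(np.float32)) if len(c)>20 else None
            print(nm,ce[i].round(),'top',np.percentile(t[:,2],[50,95]).round(4),'mid',np.round(m,4),'size',np.round([w,h],3),'az',(np.degrees(np.arctan2(d[1],d[0]))%180).round(1),'cap',cc)
import sys;run(sys.argv[1])
E
python3 bar.py w6; python3 s.py
```

```text
or [279.  89.] top [0.2163 0.2177] mid [0.5637 0.2563] size [0.055 0.01 ] az 84.7 cap ((0.5634679198265076, 0.2556973397731781), 0.030556462705135345)
bl [209. 147.] top [0.216  0.2177] mid [0.472  0.1793] size [0.01  0.055] az 175.6 cap ((0.4721907079219818, 0.17817232012748718), 0.030375242233276367)
bl [345. 147.] top [0.2162 0.2177] mid [0.6403 0.165 ] size [0.011 0.054] az 174.6 cap ((0.6401607394218445, 0.16389575600624084), 0.03029649145901203)
bl [278. 210.] top [0.2163 0.2178] mid [0.5488 0.0873] size [0.055 0.01 ] az 85.2 cap ((0.5494354367256165, 0.08793274313211441), 0.031061677262187004)
[[ 0.118  0.991 -0.06   0.569]
 [ 0.551 -0.115 -0.827 -0.001]
 [-0.826  0.065 -0.559  0.399]
 [ 0.     0.     0.     1.   ]] [-0.456  0.35   1.195  0.586  1.729 -0.305] 13.3 [-0.8 -1.6 -0.1]
tilt 34.3 az 77.9
```

View pics/w6.png

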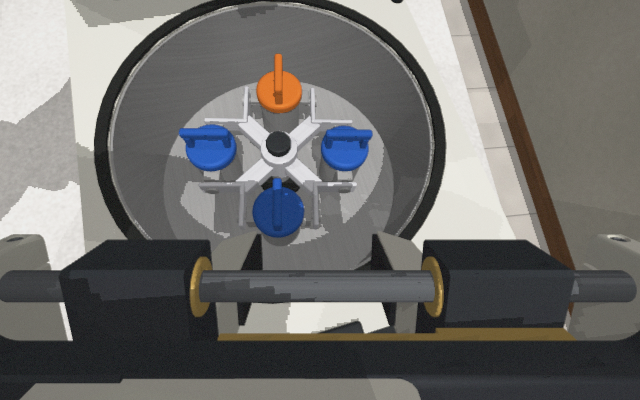

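```bash
python3 mv.py "(.556,.221,.263)"
```

```text
tool mm [ 232.5  -47.2 -106.7] rows 6 each [ 38.7  -7.9 -17.8]
```

Emit:
send_rows:
  motion:
    - {"hand": 0.2,"slide": [38,-8,-18],"spin": 0.01}
    - {"hand": 0.2,"slide": [38,-8,-18],"spin": 0.01}
    - {"hand": 0.2,"slide": [38,-8,-18],"spin": 0.01}
    - {"hand": 0.2,"slide": [38,-8,-18],"spin": 0}
    - {"hand": 0.2,"slide": [38,-8,-18],"spin": 0}
    - {"hand": 0.2,"slide": [30,-5,-15],"spin": 0}
    - {"hand": 0.2,"slide": [0,0,0],"spin": 0}

```text
time: 14.0
tool_pos: [0.5557, 0.2131, 0.2665]
tool_rot: [3.058, 0.978, 1.352]
contact_force: [-0.9, -0.2, -1.1]
opening: 0.0546
```

```bash
python3 s.py; python3 bar.py w7
```

```text
[[ 0.121  0.988 -0.098  0.556]
 [ 0.545 -0.149 -0.825  0.213]
 [-0.83   0.047 -0.556  0.266]
 [ 0.     0.     0.     1.   ]] [-0.071  0.343  1.565  0.631  1.212 -0.158] 14.0 [-0.9 -0.2 -1.1]
tilt 33.9 az 77.5
or [311. 211.] top [0.2164 0.2176] mid [0.5636 0.2565] size [0.055 0.01 ] az 85.3 cap ((0.5630922913551331, 0.25677332282066345), 0.030762728303670883)
```

View pics/w7.png

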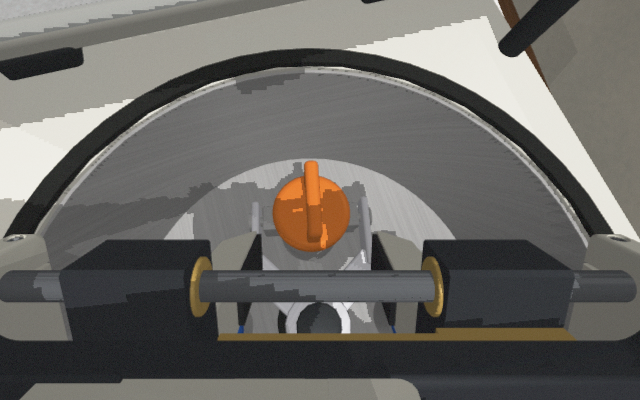

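```bash
python3 mv.py "(.5657,.2658,.1959)" 25
```

```text
tool mm [90.  -2.4 -5.6] rows 4 each [22.5 -0.6 -1.4]
```

Emit:
send_rows:
  motion:
    - {"hand": 0.2,"slide": [24,-0.6,-1.4],"spin": 0}
    - {"hand": 0.2,"slide": [24,-0.6,-1.4],"spin": 0}
    - {"hand": 0.2,"slide": [24,-0.6,-1.4],"spin": 0}
    - {"hand": 0.2,"slide": [10,0,0],"spin": 0}

```text
time: 14.45
tool_pos: [0.5692, 0.2551, 0.2044]
tool_rot: [3.037, 0.978, 1.328]
contact_force: [0.2, 0.2, 0.6]
opening: 0.0548
```

```bash
python3 s.py; python3 mv.py "(.5657,.2658,.1959)" 25
```

```text
[[ 0.134  0.986 -0.097  0.569]
 [ 0.542 -0.155 -0.826  0.255]
 [-0.829  0.058 -0.555  0.204]
 [ 0.     0.     0.     1.   ]] [ 0.012  0.43   1.615  0.676  1.043 -0.185] 14.45 [0.2 0.2 0.6]
tilt 34.0 az 76.1
tool mm [12.4 -5.6 -3.7] rows 1 each [12.4 -5.6 -3.7]
```

Emit:
send_rows:
  motion:
    - {"hand": 0.2,"slide": [15,-7,-4],"spin": 0.015}
    - {"hand": 0.2,"slide": [0,0,0],"spin": 0}

```text
time: 14.65
tool_pos: [0.5657, 0.2656, 0.1938]
tool_rot: [3.052, 0.979, 1.326]
contact_force: [0.5, -0.5, 0.1]
opening: 0.0556
```

```bash
python3 s.py; python3 mv.py "(.5657,.2658,.1959)" 25; python3 bar.py w8
```

```text
[[ 0.135  0.984 -0.113  0.566]
 [ 0.542 -0.169 -0.823  0.266]
 [-0.83   0.05  -0.556  0.194]
 [ 0.     0.     0.     1.   ]] [ 0.032  0.439  1.634  0.688  1.008 -0.172] 14.65 [ 0.5 -0.5  0.1]
tilt 33.9 az 76.0
tool mm [-1.7  0.1 -1.3] rows 1 each [-1.7  0.1 -1.3]
or [312. 244.] top [0.2164 0.2176] mid [0.5646 0.269 ] size [0.032 0.01 ] az 85.7 cap ((0.565924882888794, 0.26416993141174316), 0.029128452762961388)
or [311. 313.] top [0.2162 0.2175] mid [0.5614 0.2349] size [0.011 0.01 ] az 102.0 cap ((0.5604641437530518, 0.24030256271362305), 0.02514408342540264)
```

View pics/w8.png

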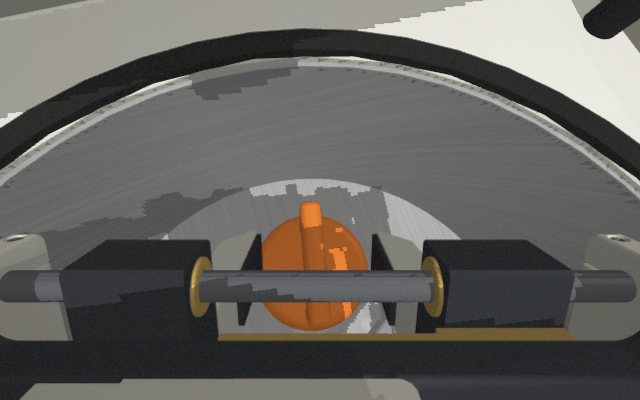

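Emit:
send_rows:
  motion:
    - {"hand": -1,"slide": [-1,0,0],"spin": 0}
    - {"hand": -1,"slide": [0,0,0],"spin": 0}
    - {"hand": -1,"slide": [0,0,0],"spin": 0}
  grip_force: 18

```text
time: 15.0
tool_pos: [0.5691, 0.2617, 0.1989]
tool_rot: [3.037, 0.977, 1.311]
contact_force: [-0.1, -0.6, 0.2]
opening: 0.0357
```

```bash
python3 s.py
```

```text
[[ 0.144  0.983 -0.111  0.569]
 [ 0.541 -0.172 -0.823  0.262]
 [-0.829  0.059 -0.557  0.199]
 [ 0.     0.     0.     1.   ]] [ 0.025  0.433  1.628  0.686  1.013 -0.173] 15.0 [-0.1 -0.6  0.2]
tilt 34.0 az 75.1
```

Emit:
send_rows:
  motion:
    - {"hand": -1,"slide": [5.5,-5.4,0],"spin": 0.012}
    - {"hand": -1,"slide": [2,-1.4,0],"spin": 0.005}
    - {"hand": -1,"slide": [2,-1.4,0],"spin": 0.005}

```text
time: 15.3
tool_pos: [0.5639, 0.2678, 0.1918]
tool_rot: [3.052, 0.975, 1.301]
contact_force: [5.4, -3.1, 8.1]
opening: 0.0116
```

```bash
python3 s.py
```

```text
[[ 0.149  0.98  -0.133  0.564]
 [ 0.541 -0.194 -0.819  0.268]
 [-0.828  0.05  -0.559  0.192]
 [ 0.     0.     0.     1.   ]] [ 0.038  0.432  1.653  0.698  0.982 -0.16 ] 15.3 [ 5.4 -3.1  8.1]
tilt 34.1 az 74.5
```

Emit:
send_rows:
  motion:
    - {"hand": -1,"slide": [-1,0,-1],"spin": 0}

```text
time: 15.4
tool_pos: [0.5634, 0.268, 0.1924]
tool_rot: [3.053, 0.977, 1.303]
contact_force: [0.0, -0.8, -7.0]
opening: 0.0107
```

```bash
python3 s.py
python3 - <<'E'
from h import *
p=shot('wrist');cv2.imwrite('pics/w9.png',p['pixels'])
p=shot('side');cv2.imwrite('pics/s9.png',cv2.resize(p['pixels'][60:210,200:400],None,fx=4,fy=4))
E
```

```text
[[ 0.148  0.98  -0.133  0.563]
 [ 0.54  -0.193 -0.819  0.268]
 [-0.829  0.049 -0.558  0.192]
 [ 0.     0.     0.     1.   ]] [ 0.038  0.431  1.652  0.696  0.984 -0.157] 15.4 [ 0.  -0.8 -7. ]
tilt 34.0 az 74.6
```

View pics/w9.png

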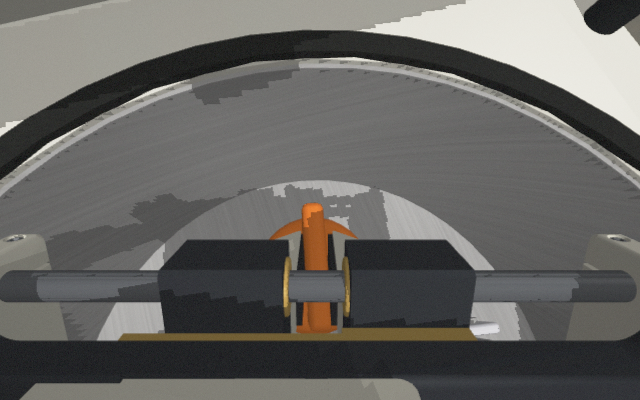

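View pics/s9.png

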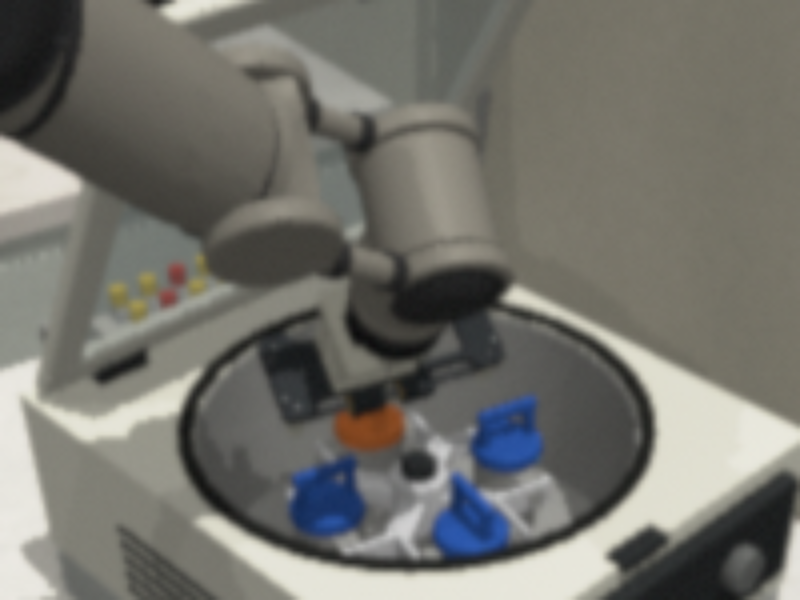

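Emit:
send_rows:
  motion:
    - {"hand": -1,"slide": [-6,-0.5,-5],"spin": 0.003}
    - {"hand": -1,"slide": [-9,-0.6,-7.5],"spin": 0.003}

```text
time: 15.7
tool_pos: [0.5584, 0.2692, 0.2074]
tool_rot: [3.076, 0.984, 1.319]
contact_force: [-0.4, -2.9, -8.4]
opening: 0.0107
```

```bash
python3 s.py
```

```text
[[ 0.138  0.98  -0.143  0.558]
 [ 0.537 -0.196 -0.821  0.269]
 [-0.833  0.036 -0.553  0.207]
 [ 0.     0.     0.     1.   ]] [ 0.043  0.41   1.635  0.671  1.02  -0.11 ] 15.7 [-0.4 -2.9 -8.4]
tilt 33.6 az 75.6
```

Emit:
send_rows:
  motion:
    - {"hand": -1,"slide": [-10,4.5,-6],"spin": 0}

```text
time: 15.8
tool_pos: [0.5616, 0.2683, 0.2198]
tool_rot: [3.08, 0.984, 1.323]
contact_force: [-0.5, 0.3, -4.6]
opening: 0.0094
```

```bash
python3 s.py
```

```text
[[ 0.136  0.98  -0.145  0.562]
 [ 0.537 -0.196 -0.821  0.268]
 [-0.833  0.034 -0.553  0.22 ]
 [ 0.     0.     0.     1.   ]] [ 0.041  0.403  1.609  0.659  1.05  -0.087] 15.8 [-0.5  0.3 -4.6]
tilt 33.6 az 75.8
```

Emit:
send_rows:
  motion:
    - {"hand": -1,"slide": [-15,1.5,-9],"spin": 0}
    - {"hand": -1,"slide": [-17,1,-10],"spin": 0}
    - {"hand": -1,"slide": [-17,0.8,-10],"spin": 0}

```text
time: 16.1
tool_pos: [0.563, 0.266, 0.2819]
tool_rot: [3.082, 0.981, 1.323]
contact_force: [-0.5, 0.0, -4.1]
opening: 0.0098
```

```bash
python3 s.py
python3 - <<'E'
from h import *
p=shot('side');cv2.imwrite('pics/s10.png',cv2.resize(p['pixels'][60:210,200:400],None,fx=4,fy=4))
E
```

```text
[[ 0.136  0.98  -0.146  0.563]
 [ 0.539 -0.197 -0.819  0.266]
 [-0.831  0.033 -0.555  0.282]
 [ 0.     0.     0.     1.   ]] [0.035 0.347 1.513 0.618 1.175 0.009] 16.1 [-0.5  0.  -4.1]
tilt 33.8 az 75.8
```

View pics/s10.png

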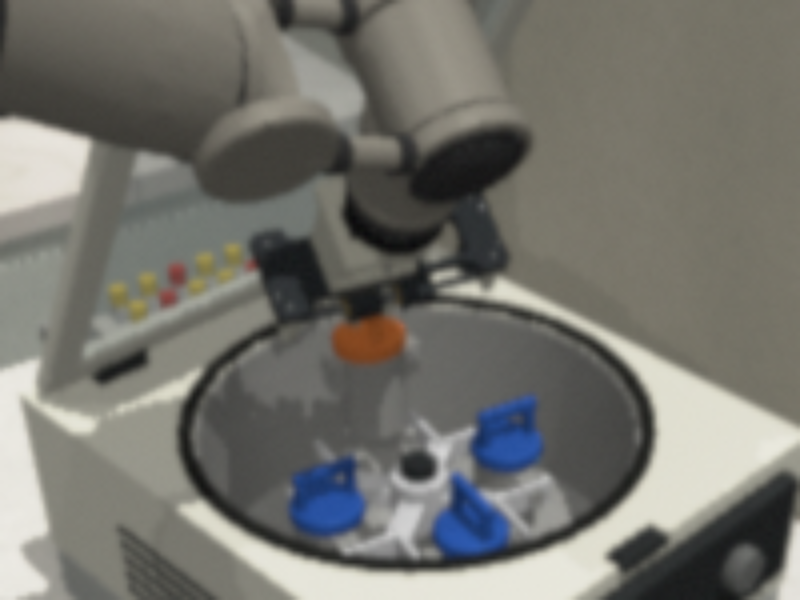

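Emit:
send_rows:
  motion:
    - {"hand": -1,"slide": [-20,3,0],"spin": 0}
    - {"hand": -1,"slide": [-36,6,5],"spin": 0}
    - {"hand": -1,"slide": [-38,6.5,8],"spin": 0}
    - {"hand": -1,"slide": [-38,6.5,8],"spin": 0}

```text
time: 16.55
tool_pos: [0.562, 0.1749, 0.3892]
tool_rot: [3.076, 0.976, 1.324]
contact_force: [2.0, -1.0, -4.6]
opening: 0.0098
```

```bash
python3 s.py; python3 mv.py "(.545,-.30,.37)" 42
```

```text
[[ 0.137  0.981 -0.139  0.562]
 [ 0.543 -0.191 -0.817  0.175]
 [-0.828  0.037 -0.559  0.389]
 [ 0.     0.     0.     1.   ]] [-0.144  0.269  1.332  0.594  1.488  0.003] 16.55 [ 2.  -1.  -4.6]
tilt 34.1 az 75.8
tool mm [-244.5   73.5  401.3] rows 12 each [-20.4   6.1  33.4]
```

Emit:
send_rows:
  motion:
    - {"hand": -1,"slide": [-6,2,9],"spin": 0}
    - {"hand": -1,"slide": [-12,3.5,17],"spin": 0}
    - {"hand": -1,"slide": [-17,5,26],"spin": 0}
    - {"hand": -1,"slide": [-21,6,31],"spin": 0}
    - {"hand": -1,"slide": [-21,6,31],"spin": 0}
    - {"hand": -1,"slide": [-21,6,31],"spin": 0}
    - {"hand": -1,"slide": [-21,6,31],"spin": 0}
    - {"hand": -1,"slide": [-21,6,31],"spin": 0}
  grip_force: 35

```text
time: 17.35
tool_pos: [0.5538, -0.0825, 0.3955]
tool_rot: [3.057, 0.969, 1.312]
contact_force: [1.6, 0.0, -5.0]
opening: 0.0097
```

```bash
python3 s.py; python3 mv.py "(.54,-.30,.33)" 37
```

```text
[[ 0.145  0.981 -0.129  0.554]
 [ 0.548 -0.188 -0.815 -0.083]
 [-0.824  0.048 -0.564  0.396]
 [ 0.     0.     0.     1.   ]] [-0.603  0.37   1.176  0.577  1.784 -0.358] 17.35 [ 1.6  0.  -5. ]
tilt 34.5 az 75.2
tool mm [-67.1  24.2 216.1] rows 7 each [-9.6  3.5 30.9]
```

Emit:
send_rows:
  motion:
    - {"hand": -1,"slide": [-20,5,30],"spin": 0}
    - {"hand": -1,"slide": [-16,4,31],"spin": 0}
    - {"hand": -1,"slide": [-8,3,33],"spin": 0}
    - {"hand": -1,"slide": [-6,3,33],"spin": 0}
    - {"hand": -1,"slide": [-6,3,32],"spin": 0}
    - {"hand": -1,"slide": [-5,3,25],"spin": 0}
    - {"hand": -1,"slide": [-3,2,15],"spin": 0}
    - {"hand": -1,"slide": [-2,1,7],"spin": 0}

```text
time: 18.15
tool_pos: [0.5424, -0.3015, 0.3277]
tool_rot: [3.055, 0.964, 1.304]
contact_force: [-0.1, 0.1, -5.1]
opening: 0.0096
```

```bash
python3 s.py
python3 - <<'E'
from h import *
for n in ('side','top'):
    p=shot(n);W=cloud(p);im=p['pixels'];hsv=cv2.cvtColor(im,cv2.COLOR_BGR2HSV)
    a,b=(300,180) if n=='side' else (360,130)
    cv2.imwrite(f'pics/{n}11.png',cv2.resize(im[b:b+190,a:a+250],None,fx=3,fy=3))
    o=(hsv[...,0]<15)&(hsv[...,1]>150)&(hsv[...,2]>60)
    q=W[o&(abs(W[...,1]+.3)<.12)&(abs(W[...,0]-.54)<.1)]
    print(n,len(q),np.nanmedian(q,0).round(4),np.nanmin(q,0).round(3),np.nanmax(q,0).round(3))
E
```

```text
[[ 0.15   0.98  -0.132  0.542]
 [ 0.55  -0.194 -0.812 -0.302]
 [-0.821  0.049 -0.568  0.328]
 [ 0.     0.     0.     1.   ]] [-0.878  0.64   0.914  0.52   1.919 -0.601] 18.15 [-0.1  0.1 -5.1]
tilt 34.8 az 74.7
side 59 [ 0.5292 -0.3386  0.3119] [ 0.491 -0.373  0.304] [ 0.545 -0.33   0.378]
top 369 [ 0.5398 -0.2953  0.3163] [ 0.512 -0.331  0.305] [ 0.573 -0.279  0.405]
```

View pics/side11.png

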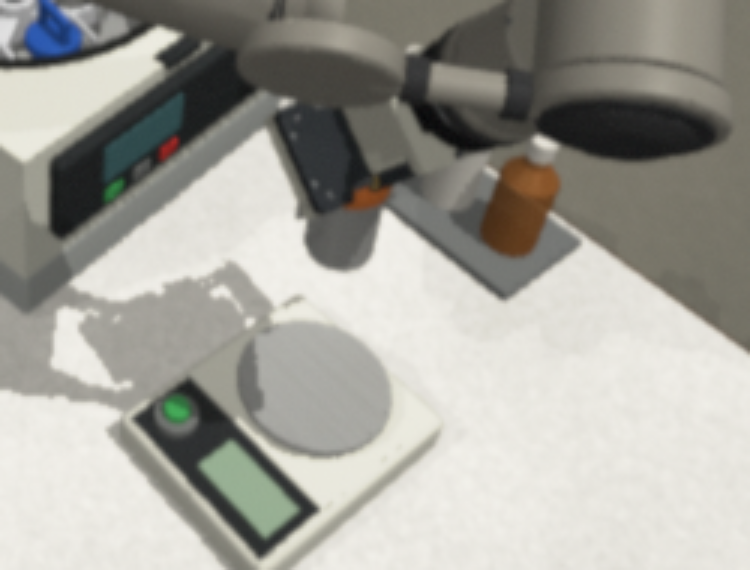

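View pics/top11.png

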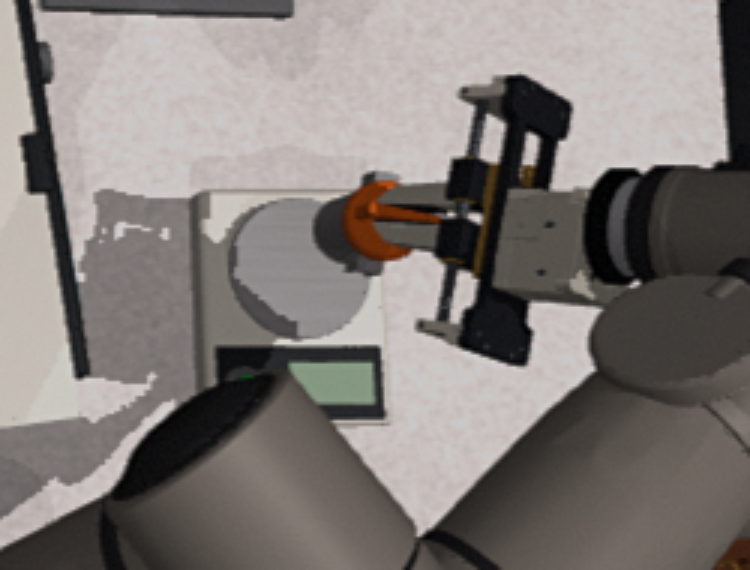

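```bash
cat > cyl.py <<'E'
from h import *
from scipy.optimize import least_squares
o,T=pose();t=T[:3,3];zb=t[2]-.1024
allq=[]
for n in ('side','top'):
    p=shot(n);W=cloud(p);hsv=cv2.cvtColor(p['pixels'],cv2.COLOR_BGR2HSV)
    k=(W[...,2]>zb+.008)&(W[...,2]<zb+.075)&(np.hypot(W[...,0]-t[0],W[...,1]-t[1]+.0115)<.045)&(hsv[...,1]<90)
    q=W[k];
    if len(q)<40: print(n,'few',len(q));continue
    def f(v): # v: x,y at zb, slopes
        c=v[:2]+np.outer(q[:,2]-zb,v[2:]);return np.hypot(q[:,0]-c[:,0],q[:,1]-c[:,1])-.028
    s=least_squares(f,[t[0],t[1]-.0115,0,0],loss='soft_l1',f_scale=.002)
    print(n,len(q),'bottom',s.x[:2].round(4),'slope deg',np.degrees(s.x[2:]).round(1),'res',np.abs(s.fun).mean().round(4),'rel TCP',(s.x[:2]-t[:2]).round(4))
E
python3 cyl.py; python3 s.py
```

```text
side 413 bottom [ 0.5459 -0.3118] slope deg [-4.   1.5] res 0.0018 rel TCP [ 0.0034 -0.0109]
top 270 bottom [ 0.5499 -0.3095] slope deg [-8.8  1.5] res 0.0027 rel TCP [ 0.0075 -0.0085]
[[ 0.151  0.98  -0.129  0.543]
 [ 0.549 -0.191 -0.813 -0.3  ]
 [-0.822  0.052 -0.567  0.33 ]
 [ 0.     0.     0.     1.   ]] [-0.876  0.636  0.914  0.521  1.92  -0.6  ] 18.35 [-0.1  0.2 -3.4]
tilt 34.7 az 74.7
```

```bash
python3 mv.py "(.535,-.321,.21)" 20
```

```text
tool mm [85.5 -9.7 86.3] rows 7 each [12.2 -1.4 12.3]
```

Emit:
send_rows:
  motion:
    - {"hand": -1,"slide": [10,-1.5,10],"spin": 0.015}
    - {"hand": -1,"slide": [14,-1.5,14],"spin": 0.015}
    - {"hand": -1,"slide": [14,-1.5,14],"spin": 0.015}
    - {"hand": -1,"slide": [14,-1.5,14],"spin": 0.015}
    - {"hand": -1,"slide": [14,-1.5,14],"spin": 0.015}
    - {"hand": -1,"slide": [12,-1.5,12],"spin": 0.015}
    - {"hand": -1,"slide": [6,-1.5,6],"spin": 0.01}

```text
time: 19.05
tool_pos: [0.5327, -0.313, 0.211]
tool_rot: [-3.14, 0.971, 1.299]
contact_force: [0.7, 1.3, -4.2]
opening: 0.0095
```

```bash
python3 s.py; python3 cyl.py;  python3 mv.py "(.535,-.321,.18)" 20
```

```text
[[ 0.151  0.963 -0.222  0.533]
 [ 0.544 -0.269 -0.795 -0.313]
 [-0.825 -0.001 -0.565  0.211]
 [ 0.     0.     0.     1.   ]] [-0.899  0.697  1.119  0.479  1.692 -0.657] 19.05 [ 0.7  1.3 -4.2]
tilt 34.4 az 74.5
side 311 bottom [ 0.5303 -0.323 ] slope deg [-0.1  0.6] res 0.0012 rel TCP [-0.0024 -0.01  ]
top 209 bottom [ 0.5322 -0.3215] slope deg [-4.   1.5] res 0.0033 rel TCP [-0.0004 -0.0085]
tool mm [22.1  4.4 23.6] rows 2 each [11.   2.2 11.8]
```

Emit:
send_rows:
  motion:
    - {"hand": -1,"slide": [12,2,12],"spin": 0}
    - {"hand": -1,"slide": [11,2,11],"spin": 0}
    - {"hand": -1,"slide": [4,0,3],"spin": 0}

```text
time: 19.45
tool_pos: [0.5363, -0.3209, 0.1746]
tool_rot: [3.133, 0.974, 1.293]
contact_force: [-1.4, 0.1, -5.0]
opening: 0.0096
```

```bash
python3 s.py; python3 mv.py "(.535,-.321,.173)" 20
```

```text
[[ 0.154  0.964 -0.219  0.536]
 [ 0.541 -0.268 -0.797 -0.321]
 [-0.827  0.005 -0.562  0.175]
 [ 0.     0.     0.     1.   ]] [-0.902  0.739  1.139  0.475  1.633 -0.692] 19.45 [-1.4  0.1 -5. ]
tilt 34.2 az 74.1
tool mm [ 1.1 -1.2  1.3] rows 1 each [ 1.1 -1.2  1.3]
```

Emit:
send_rows:
  motion:
    - {"hand": -1,"slide": [2.5,-1,2],"spin": 0}

```text
time: 19.55
tool_pos: [0.5365, -0.3213, 0.1733]
tool_rot: [3.125, 0.973, 1.286]
contact_force: [-0.3, -5.5, 25.1]
opening: 0.0098
```

Emit:
send_rows:
  motion:
    - {"hand": -1,"slide": [2.5,-1,2],"spin": 0}

```text
time: 19.65
tool_pos: [0.5367, -0.3219, 0.1733]
tool_rot: [3.115, 0.972, 1.277]
contact_force: [-1.1, -2.5, 15.0]
opening: 0.0095
```

Emit:
send_rows:
  motion:
    - {"hand": -1,"slide": [-0.5,-1,-0.5],"spin": 0}

```text
time: 19.75
tool_pos: [0.5361, -0.3219, 0.1749]
tool_rot: [3.112, 0.973, 1.274]
contact_force: [0.0, 0.3, -4.2]
opening: 0.0095
```

Emit:
send_rows:
  motion:
    - {"hand": -1,"slide": [1.5,-0.8,1],"spin": 0}

```text
time: 19.85
tool_pos: [0.5356, -0.322, 0.1737]
tool_rot: [3.109, 0.974, 1.272]
contact_force: [1.9, -2.1, 12.8]
opening: 0.0097
```

Standing on the pan; open while easing.

Emit:
send_rows:
  motion:
    - {"hand": 0.1,"slide": [0.6,-0.6,0.4],"spin": 0}
    - {"hand": 0.1,"slide": [1,-0.8,0.6],"spin": 0}
    - {"hand": 0.1,"slide": [1,-0.8,0.6],"spin": 0}

```text
time: 20.15
tool_pos: [0.534, -0.3212, 0.1714]
tool_rot: [3.105, 0.973, 1.269]
contact_force: [-0.5, 0.3, -0.6]
opening: 0.0289
```

```bash
python3 s.py
python3 - <<'E'
from h import *
p=shot('wrist');cv2.imwrite('pics/w12.png',p['pixels'])
E
```

```text
[[ 0.167  0.963 -0.211  0.534]
 [ 0.537 -0.268 -0.8   -0.321]
 [-0.827  0.021 -0.562  0.171]
 [ 0.     0.     0.     1.   ]] [-0.908  0.733  1.162  0.481  1.612 -0.713] 20.15 [-0.5  0.3 -0.6]
tilt 34.2 az 72.7
```

View pics/w12.png

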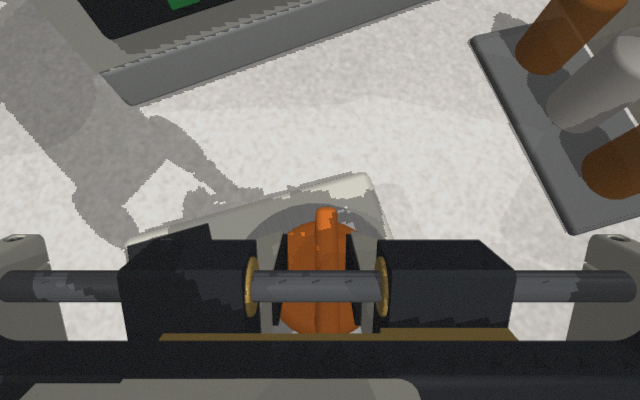

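Emit:
send_rows:
  motion:
    - {"hand": 0.3,"slide": [-1,1,0],"spin": 0}
    - {"hand": 0.3,"slide": [-1,0,0],"spin": 0}
    - {"hand": 0.3,"slide": [-10,0,0],"spin": 0}
    - {"hand": 0.3,"slide": [-25,0,0],"spin": 0}
    - {"hand": 0.3,"slide": [-40,0,0],"spin": 0}
    - {"hand": 0.3,"slide": [-45,0,0],"spin": 0}
    - {"hand": 0.3,"slide": [-45,0,0],"spin": 0}
    - {"hand": 0.3,"slide": [-25,0,0],"spin": 0}

```text
time: 21.0
tool_pos: [0.5006, -0.4259, 0.3349]
tool_rot: [3.119, 0.97, 1.285]
contact_force: [0.3, -0.8, 0.1]
opening: 0.0598
```

Emit:
send_rows:
  motion:
    - {"hand": 0.3,"slide": [0,0,0],"spin": 0}
    - {"hand": 0.3,"slide": [0,0,0],"spin": 0}
    - {"hand": 0.3,"slide": [0,0,0],"spin": 0}
    - {"hand": 0.3,"slide": [0,0,0],"spin": 0}

```text
time: 21.4
tool_pos: [0.4999, -0.427, 0.3354]
tool_rot: [3.116, 0.972, 1.28]
contact_force: [-0.0, 0.0, -0.7]
opening: 0.0599
```

```bash
cat > fin.py <<'E'
from h import *
from scipy.optimize import least_squares
for n in ('side','top','wrist'):
    p=shot(n);W=cloud(p);im=p['pixels'];hsv=cv2.cvtColor(im,cv2.COLOR_BGR2HSV)
    cv2.imwrite(f'pics/{n}13.png',im)
    o=(hsv[...,0]<15)&(hsv[...,1]>150)&(hsv[...,2]>60)&(abs(W[...,0]-.533)<.07)&(abs(W[...,1]+.33)<.07)
    q=W[o]
    c=q[abs(q[:,2]-.162)<.006];t=q[q[:,2]>.19]
    if len(c)>20: print(n,'cap',cv2.minEnclosingCircle(c[:,:2].astype(np.float32)),c[:,2].mean().round(4))
    if len(t)>10: print(' bar mid',np.round(cv2.minAreaRect(t[:,:2].astype(np.float32))[0],4),'top z',np.percentile(t[:,2],95).round(4))
    k=(W[...,2]>.078)&(W[...,2]<.145)&(np.hypot(W[...,0]-.533,W[...,1]+.33)<.045)&(hsv[...,1]<90)
    q=W[k]
    if len(q)>40:
        f=lambda v:np.hypot(*(q[:,:2]-v[:2]-np.outer(q[:,2]-.07,v[2:])).T)-.028
        s=least_squares(f,[.533,-.33,0,0],loss='soft_l1',f_scale=.002);print(' bottom',s.x[:2].round(4),'slope',np.degrees(s.x[2:]).round(1))
    g=(hsv[...,0]>50)&(hsv[...,0]<80)&(hsv[...,1]>120)&(hsv[...,2]>60)&(abs(W[...,0]-.418)<.03)&(abs(W[...,1]+.28)<.03)
    print(' key',g.sum(),np.nanmedian(W[g],0).round(4) if g.any() else '')
    b=(hsv[...,0]>100)&(hsv[...,0]<128)&(hsv[...,1]>150)
    nl,l,st,ce=cv2.connectedComponentsWithStats(b.astype(np.uint8))
    for i in range(1,nl):
        m=np.nanmean(W[l==i],0)
        if st[i,4]>80 and .1<m[2]<.25 and m[1]>0: print(' blue',m.round(3))
E
python3 s.py;python3 fin.py
```

```text
[[ 0.162  0.964 -0.212  0.5  ]
 [ 0.54  -0.266 -0.799 -0.427]
 [-0.826  0.014 -0.563  0.335]
 [ 0.     0.     0.     1.   ]] [-1.03   0.798  0.594  0.51   2.118 -0.577] 21.4 [-0.   0.  -0.7]
tilt 34.3 az 73.3
side cap ((0.5306482315063477, -0.3356732130050659), 0.02939857542514801) 0.1608
 bar mid [ 0.533 -0.337] top z 0.1965
 bottom [ 0.5367 -0.3335] slope [-4.3  2. ]
 key 53 [ 0.4159 -0.2816  0.068 ]
top cap ((0.5355138778686523, -0.3309887647628784), 0.03126988187432289) 0.1619
 bar mid [ 0.536  -0.3292] top z 0.1985
 bottom [ 0.5382 -0.3317] slope [-4.5  0.8]
 key 50 [ 0.4197 -0.2766  0.0689]
 blue [0.638 0.167 0.189]
 blue [0.547 0.09  0.188]
 blue [0.471 0.181 0.188]
wrist cap ((0.5356090068817139, -0.3347571790218353), 0.03065384551882744) 0.1624
 bar mid [ 0.5359 -0.3351] top z 0.1978
 bottom [ 0.5368 -0.3338] slope [-1.2 -0.6]
 key 231 [ 0.42   -0.2821  0.0696]
```

View pics/side13.png

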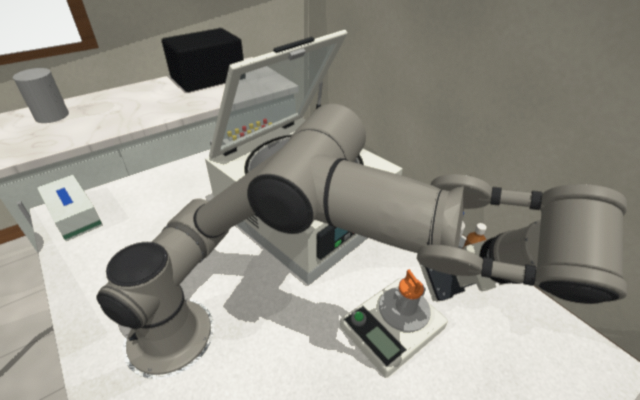

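View pics/top13.png

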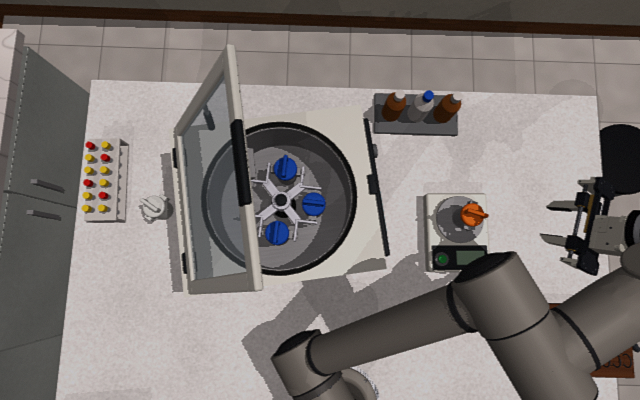

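```bash
python3 -c "
from cell import job
print(job.hand_in())"
```

```text
the job is handed in; nothing more can be done
None
```

I pressed the zero key with the pan empty, lifted the orange bucket off its pins, and stood it on the scale pan. I then let go, backed the hand away and handed the job in at about 21.6 s of the 62 s allowed. No verdict is reported.

**Lean:** the moves have no command to tilt the hand. I got the lean of about 34 degrees by pushing against the arm's reach limit, off to the left of the centrifuge.

**Last checks before handing in:**
- **Bucket position:** its axis was about 3 to 6 mm from the pan's centre in all three cameras, and the handle top was within 3 mm of the expected height.
- **Bucket upright:** the views disagree here. The wrist camera and the cap and handle positions agree with an upright bucket. A rough fit to the steel body gave about 4.5 degrees of lean from the side and top cameras, against a limit of 3.4. I trusted the wrist camera, because the top camera's fit had been unreliable before.
- **Blue buckets and zero key:** the three blue buckets are within 1 mm of their starting positions, and the key is back up at about 69 mm.
- **Hand:** it is clear of everything, and the force reading was near zero.

**Possible problems:**
- **Elbow joint:** while tilting the hand, joint 3 read 0.036 rad against its lower limit of 0.04.
- **Zero key:** pressing it reached about 54 N at the fingertips. I judged it fully down from the tip height, since the key was hidden from the cameras at that moment.
- **Touchdown:** setting the bucket on the pan reached about 30 N on the scale, against the limit of 40 N.

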